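# Change over the plaster drying rack and set its air

## Robot

A 6-joint arm with a two-finger parallel gripper is mounted at the origin on the work surface. World frame = base frame: x ahead of the robot, y to its left, z up, the work surface at z = 0. Lengths are in m, angles in rad, forces in N, time in s.
With the tool pointing down it reaches from about 0.25 to 0.775 m from the base axis. Payload 8.9 kg.
Tool frame: the origin (TCP) lies where the fingers leave the gripper's body, on its centre line; the fingertips stand 73 mm ahead of it and the grasp point (between the pads) lies 54 mm ahead of it; z points along the fingers, y is the line along which they close (so a half turn about z gives the same grasp; the last joint's range is limited). The gripper opens to 85 mm and grips with 20 to 120 N. Pads are 22 mm wide; open, the fingers measure 114 mm over their backs; the gripper's body (76 mm by 85 mm) begins 54 mm behind the grasp point. The pads swing forward as they close: fully open they stand 13 mm farther back than shut.
Start: joints at [1.064, 0.291, -0.153, 1.127, 0, 1.431], TCP at [0.189, 0.49, 0.304] pointing down, gripper open.
Joint ranges: [-2.52, 2.52], [-0.91, 1.74], [-1.3, 1.37], [-1.96, 2.02], [-1.52, 1.47], [-3.14, 3.14]. Speed limits (rad/s): [2.22, 2.22, 2.79, 3.14, 3.14, 3.14].

## Interface

Orientations are given as a unit quaternion [w, x, y, z].
In Python, from cell import robot gives the robot as it stands.
- The arm moves only by the tool servo_tool, never from a script. Its argument "series" is a list of rows, each a list of 7 numbers: the turn, a rotation vector about the tool's x, y, z in degrees, then the shift along the tool's x, y, z in cm, then the opening in per cent of the stroke, from 0 (shut) to 100 (fully open). A call has 1 to 12 rows; each row is the pose to reach, as a shift and turn from the pose commanded when the call began, along the tool's axes at that moment; what a row does not reach only later rows make up. A row lasts 1/12 s, in which the tool goes at most 41.7 mm and 7.16 degrees, less where a joint would pass 70% of its speed; a pose out of reach is approached as far as the arm can. A call with a gripper value outside its range is refused whole. The fingers move at their own pace and stop on an object; "squeeze" is the grip in N (left out, the last holds). Time passes only in rows, so rows that repeat a pose let the fingers close. It gives the time, the measured TCP pose, the force, the opening and the grip force at its end, in the units of the state.
- robot.sense(): the state, without advancing time (a new reading comes with each control period).
- robot.grab_frame(name): name is "side" or "top"; returns a dict with "color" (400x640x3 uint8, red, green, blue), "camera_matrix" (3x3 intrinsics, pixels), "view" (4x4, takes a point from world to camera coordinates). Camera axes: x right, y down, z forward; pixel columns grow to the right and rows downward; lengths in m; the calibration is good to about 2 mm. A picture is of the moment at which its call begins. There is no depth.
- robot.close_job(): hands the job in; it is judged then, once.
The state is a dict: "time": time; "joint_positions": joint angles; "qvel": joint speeds; "joint_efforts": joint torques, N m; "position": TCP position; "ee_rot": TCP orientation; "contact_force": force on the tool from outside, world axes, zero at the start; "ft_torque": the same for the moment, N m; "gripper_width": opening from 0.0 (shut) to 1.0 (fully open); "finger_force": force on a finger pad.
Only numpy, scipy, OpenCV 4.12 (cv2) and the standard library are available. Lean on these libraries where they do the work, as an engineer would, in place of code of your own. Each camera call takes 0.05 s, during which the arm holds its last target. There are 200 camera calls.

## Task

Change over the drying rack: first turn the air valve fully shut; then lift the two dry, round-ended panels off the rails and lay them flat side by side on the cork mat, and lay every wet, square-ended panel on the rack, each resting squarely across both narrow rails with about equal overhang at its ends and a clear gap to its neighbours. With the air still shut until all that is done, finally open the valve exactly half way (45 degrees) and leave the paints and other things on the bench where they are.

Things in the scene. Friction and masses are not known exactly. Their poses are not given: they have to be found in the camera images.
- panel1_c (a point): Wet border panel: bare plaster bar 170 long (its x) x 40 wide (y) x 22 thick (z) mm, square ends, about 0.22 kg, a 3 mm carving on top (a row of five round bosses; look only). At the start it lies flat on the bench. The point is its very centre, 11 mm above its underside. Either face may be up, either end forward. May be absent.
- panel2_c (a point): Wet border panel: bare plaster bar 170 long (its x) x 40 wide (y) x 22 thick (z) mm, square ends, about 0.22 kg, a 3 mm carving on top (a zigzag of short bars; look only). At the start it lies flat on the bench. The point is its very centre, 11 mm above its underside. Either face may be up, either end forward. May be absent.
- panel3_c (a point): Wet border panel: bare plaster bar 170 long (its x) x 40 wide (y) x 22 thick (z) mm, square ends, about 0.22 kg, a 3 mm carving on top (two long lines and a small centre boss; look only). At the start it lies flat on the bench. The point is its very centre, 11 mm above its underside. Either face may be up, either end forward. May be absent.
- panel4_c (a point): Wet border panel: bare plaster bar 170 long (its x) x 40 wide (y) x 22 thick (z) mm, square ends, about 0.22 kg, a 3 mm carving on top (two round bosses joined by a bar; look only). At the start it lies flat on the bench. The point is its very centre, 11 mm above its underside. Either face may be up, either end forward. May be absent.
- dry1_c (a point): Dry panel: plaster bar with round ends, 170 long (x), 22 thick (z) mm; each end is a disc of 56 mm diameter centred 57 mm from the middle, and between the discs is a straight waist 40 mm wide (y) and 58 mm long. About 0.22 kg. It lies across the rails at the start. The point is its very centre, 11 mm above its underside.
- dry2_c (a point): Dry panel: plaster bar with round ends, 170 long (x), 22 thick (z) mm; each end is a disc of 56 mm diameter centred 57 mm from the middle, and between the discs is a straight waist 40 mm wide (y) and 58 mm long. About 0.22 kg. It lies across the rails at the start. The point is its very centre, 11 mm above its underside.
- deck: The two narrow rails of the drying rack, fixed, each 10 mm wide and 434 mm long, running along y with centre lines at x = -30 and +30 mm. Origin midway between them in the plane of their upper faces, 85 mm above the bench. The plane slopes up to +x by 0.14 rad; z is square to it, y level. A panel well laid has its length along x, centre near x = 0, z = +11 mm, y within +-150 mm.
- rack: Foot of the rack, fixed under the rails: a grey air box 110 x 390 mm, 36 mm high, and four posts under the rail ends, at y = +-210 mm. Origin on the bench under the middle; y along the rails, z up.
- mat: Cork mat fixed flat on the bench, 240 (x) x 150 (y) x 6 (thick) mm; origin at the centre of its underside.
- valve (a joint): Ball valve of the air supply: a steel lever with a black rubber grip, turning in the horizontal plane on a brass valve. 0 rad = shut (a stop; lever square across the brass pipe), 1.57 = fully open (a stop; lever in line with the pipe), 0.785 = half open. Grows anticlockwise seen from above. Stays where it is left; friction about 0.12 N m.
- valve_axis (a point): Point on the vertical axis of the valve lever, at the middle height of its grip, 75 mm above the bench.
- valve_grip (a point): Centre of the rubber grip of the valve lever, 82 mm from the axis, 75 mm above the bench. The grip is 62 mm long along the lever, 18 wide, 22 high; its x axis points outwards along the lever, z up. Under it are only the bench or, near fully open, the brass pipe (top 50 mm above the bench, ending 65 mm from the axis).
- jar: Bystander, leave alone: squat paint jar, 60 dia x 60 high mm. Origin at the centre of its underside.
- cup: Bystander, leave alone: green plastic rinsing cup, 64 dia x 60 high mm. Origin at the centre of its underside.
- sponge: Bystander, leave alone: flat sponge block 90 x 60 x 30 mm. Origin at the centre of its underside.
- brush: Bystander, leave alone: paint brush 190 long lying on the bench, all in mm. Origin at its middle.
Mind the look-alikes: they are no part of the job. Of the things like the part that bears valve, leave any that is blue; of the rest the larger one is meant.

How it is judged:
By the outcome, as a careful person would: the job done as asked, in the order asked, and still so for the second after the job is handed in, with the robot touching nothing.
Of panel1, panel2, panel3, panel4 only 3 to 4 are there at a start; the rules pass over those that are not, and their reading is None.
At some moment in a run one of panel1, panel2, panel3, panel4, dry1, dry2 may be knocked a few centimetres aside while the robot is not near it.
Once in a run the grip may slacken for a moment while it holds something.
It also fails if it takes over 208 s, if anything falls off the work surface, if the arm or the gripper's body presses on something with over 40 N, if the wrist force passes 120 N, or if a joint passes its speed limit or range.

## Working session

There is one attempt and no reset: what is moved stays moved. The work goes in short steps, Python scripts to look and compute and a tool call to move; the robot and the scene stay as the last step left them, time stands still between calls to the robot, and variables do not carry over. Pictures are saved under pics/ and viewed, at most 14 in all, crops included, and the job is handed in when it is done.

Besides the shell and the picture viewer there is one more tool, called by a JSON object that holds its "method" and its "body". servo_tool: Moves the arm, as the interface text tells. Its arguments: {"type":"object","properties":{"series":{"type":"array"},"squeeze":{"type":"number"}},"required":["series"]}

```bash
ls; mkdir -p pics
python3 - <<'E'
from cell import robot
import cv2,numpy as np
s=robot.sense(); print(s)
for n in("top","side"):
    f=robot.grab_frame(n); cv2.imwrite(f"pics/{n}0.png",f["color"][:,:,::-1]); print(n,f["camera_matrix"].tolist(),np.round(f["view"],4).tolist())
E
```

```text
pics
{'time': 0.0, 'joint_positions': array([ 1.06370900e+00,  2.91297281e-01, -1.54123674e-01,  1.12667477e+00,
       -6.29888085e-06,  1.43146948e+00]), 'qvel': array([-8.65200703e-04,  7.15554046e-04, -4.24948778e-04, -1.08656641e-04,
        4.38009087e-05, -1.66544333e-03]), 'joint_efforts': array([-7.99980571e-04, -5.37140822e+01,  3.31369579e+01,  1.60775799e-02,
       -2.66203924e-04, -9.69525644e-06]), 'position': array([0.18859852, 0.48959632, 0.30332439]), 'ee_rot': array([-2.03363538e-04,  1.82845724e-01,  9.83141403e-01, -6.17057527e-04]), 'contact_force': array([0.49822089, 0.19997055, 0.51037825]), 'ft_torque': array([0.0203354 , 0.03596155, 0.00862093]), 'finger_force': 0.0, 'gripper_width': 1.0022457856754379}
top [[420.77785062049907, 0.0, 319.13349948382864], [0.0, 420.77785062049907, 206.62304984961966], [0.0, 0.0, 1.0]] [[-0.0027, -1.0, -0.0056, -0.005], [-0.9934, 0.0033, -0.115, 0.4707], [0.115, 0.0052, -0.9934, 1.3148], [0.0, 0.0, 0.0, 1.0]]
side [[432.46170371787474, 0.0, 320.82192423196057], [0.0, 432.46170371787474, 195.4460676740707], [0.0, 0.0, 1.0]] [[0.8405, -0.5416, -0.0119, -0.3985], [-0.3539, -0.5323, -0.769, 0.2581], [0.4102, 0.6506, -0.6391, 1.1142], [0.0, 0.0, 0.0, 1.0]]
```

View pics/top0.png

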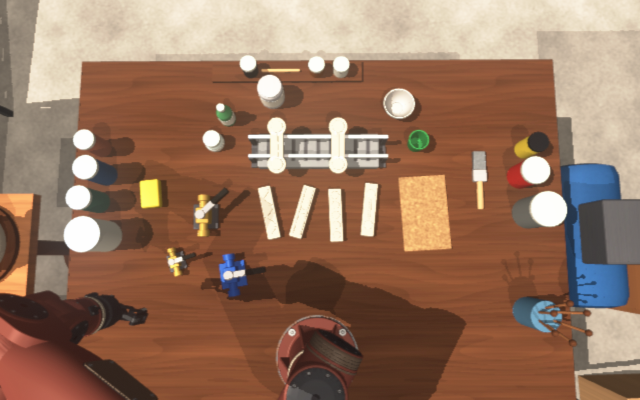

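View pics/side0.png

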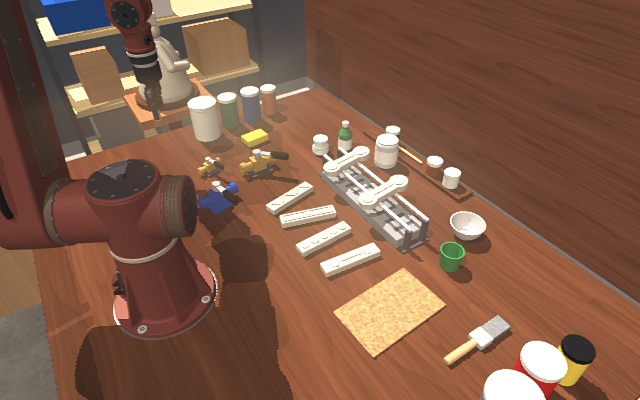

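The top view shows three valve-like things: a large brass one at (205,213), a small brass one at (177,262) and a blue one at (232,272). The large brass one fits the description. Four wet panels lie at about (269,212), (302,212), (336,215) and (370,210). The dry panels are on the rack at (277,145) and (338,145), and the mat is at (425,213).

```bash
cat > h.py <<'E'
import cv2,numpy as np
from cell import robot
def rays(f,px):
    K,V=f["camera_matrix"],f["view"]; R,t=V[:3,:3],V[:3,3]
    px=np.atleast_2d(np.asarray(px,float)); d=np.c_[px,np.ones(len(px))]@np.linalg.inv(K).T@R
    return -R.T@t,d
def onz(f,px,z):
    o,d=rays(f,px); return o+d*((z-o[2])/d[:,2])[:,None]
def proj(f,P):
    P=np.atleast_2d(P); c=P@f["view"][:3,:3].T+f["view"][:3,3]; q=c@f["camera_matrix"].T; return q[:,:2]/q[:,2:]
def blobs(f,lo,hi,amin):
    hsv=cv2.cvtColor(f["color"],cv2.COLOR_RGB2HSV); m=cv2.inRange(hsv,np.array(lo),np.array(hi))
    m=cv2.morphologyEx(m,cv2.MORPH_CLOSE,np.ones((3,3),np.uint8))
    return [c for c in cv2.findContours(m,cv2.RETR_EXTERNAL,cv2.CHAIN_APPROX_NONE)[0] if cv2.contourArea(c)>amin]
def panels(f,roi,z,amin=300,lo=(10,0,150),hi=(40,110,255)):
    out=[]
    for c in blobs(f,lo,hi,amin):
        (u,v),wh,_=cv2.minAreaRect(c)
        if roi[0]<u<roi[2] and roi[1]<v<roi[3]:
            P=onz(f,c[:,0,:],z)[:,:2].astype(np.float32); (x,y),(a,b),an=cv2.minAreaRect(P)
            an=an if a>b else an+90
            out.append((round(float(x),4),round(float(y),4),round(((an+90)%180)-90,1),round(max(a,b),3),round(min(a,b),3),(int(u),int(v))))
    return sorted(out,key=lambda t:-t[1])
def shot(name,tag,roi=None,s=1):
    f=robot.grab_frame(name); im=f["color"][:,:,::-1]
    if roi: im=im[roi[1]:roi[3],roi[0]:roi[2]]
    cv2.imwrite(f"pics/{tag}.png",cv2.resize(im,None,fx=s,fy=s,interpolation=cv2.INTER_CUBIC)); return f
E
python3 - <<'E'
from h import *
import pickle
ft=robot.grab_frame("top"); fs=robot.grab_frame("side")
a=cv2.resize(ft["color"][170:300,145:275,::-1],(400,400),interpolation=2); b=cv2.resize(fs["color"][135:235,190:290,::-1],(400,400),interpolation=2)
cv2.imwrite("pics/v.png",np.hstack([a,b]))
print("wet",*panels(ft,(250,180,395,250),.022),sep="\n")
for n,f in(("t",ft),("s",fs)): 
    for c in blobs(f,(8,60,120),(25,200,255),1500): print(n,"mat?",cv2.minAreaRect(c)); 
print("dry",*panels(ft,(250,110,390,175),.107,200),sep="\n")
E
```

```text
wet
(0.4548, 0.1561, 11.8, 0.174, 0.043, (268, 212))
(0.4567, 0.0493, -16.1, 0.173, 0.043, (301, 211))
(0.4464, -0.0573, 2.1, 0.172, 0.043, (335, 214))
(0.4631, -0.1644, -6.0, 0.174, 0.044, (368, 209))
t mat? ((17.0, 244.5), (103.0, 34.0), 90.0)
t mat? ((352.5, 229.0), (340.0, 573.0), 90.0)
s mat? ((88.7790298461914, 320.6966857910156), (156.2394256591797, 177.09632873535156), 87.61405944824219)
s mat? ((336.1138916015625, 250.67303466796875), (665.6376953125, 291.7702331542969), 35.39479446411133)
dry
(0.6513, -0.0021, 89.7, 0.431, 0.175, (317, 145))
```

View pics/v.png

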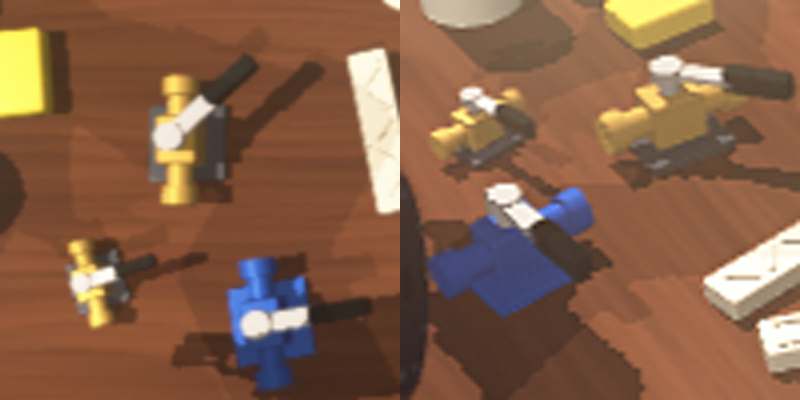

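The crop confirms it: the large brass valve is at top pixel (200,214). Its knob is the axis, and the black grip runs up-right to (226,190). The pipe lies along image vertical, so shut means the lever points right (-y) and the lever is now roughly half open.

```bash
cat >> h.py <<'E'
def lever(f,roi):
    hsv=cv2.cvtColor(f["color"],cv2.COLOR_RGB2HSV); m=np.zeros(hsv.shape[:2],np.uint8)
    x0,y0,x1,y1=roi; m[y0:y1,x0:x1]=cv2.inRange(hsv,(0,0,0),(179,120,75))[y0:y1,x0:x1]
    c=cv2.findContours(m,0,1)[0]
    return [(np.round(cv2.minAreaRect(k)[0],1),np.round(cv2.minAreaRect(k)[1],1),cv2.contourArea(k)) for k in c if cv2.contourArea(k)>15]
def tri(fa,a,fb,b):
    oa,da=rays(fa,a); ob,db=rays(fb,b); da,db=da[0],db[0]
    s=np.linalg.lstsq(np.c_[da,-db],ob-oa,rcond=None)[0]; A,B=oa+s[0]*da,ob+s[1]*db
    return (A+B)/2,np.linalg.norm(A-B)
E
python3 - <<'E'
from h import *
ft=robot.grab_frame("top"); fs=robot.grab_frame("side")
print("grip t",lever(ft,(205,183,232,210))); print("grip s",lever(fs,(265,147,295,165)))
for n,f,roi in(("t",ft,(190,205,225,225)),("s",fs,(245,145,285,165))):
    hsv=cv2.cvtColor(f["color"],cv2.COLOR_RGB2HSV); m=np.zeros(hsv.shape[:2],np.uint8); x0,y0,x1,y1=roi
    m[y0:y1,x0:x1]=cv2.inRange(hsv,(0,0,150),(179,70,255))[y0:y1,x0:x1]
    for c in cv2.findContours(m,0,1)[0]:
        if cv2.contourArea(c)>10: print(n,"steel",cv2.minAreaRect(c),cv2.minEnclosingCircle(c))
hsv=cv2.cvtColor(ft["color"],cv2.COLOR_RGB2HSV); print("mat hsv",hsv[213,425],hsv[230,440],"wood",hsv[213,470],hsv[265,425])
h2=cv2.cvtColor(fs["color"],cv2.COLOR_RGB2HSV)
m=cv2.inRange(hsv,(0,0,170),(179,90,255)); m[:,:245]=0;m[:,392:]=0;m[:115]=0;m[178:]=0
# rails: end columns in rows
for r in (134,135,136,137,151,152,153,154): 
    w=np.where(m[r])[0]; print(r,w.min(),w.max(),len(w)) if len(w) else 0
for u in (262,300,310,360,375):
    w=np.where(m[:,u])[0]; print("col",u,w.tolist())
o=cv2.morphologyEx(m,cv2.MORPH_OPEN,np.ones((9,9),np.uint8))
for c in cv2.findContours(o,0,1)[0]: print("dry part",cv2.minEnclosingCircle(c),cv2.minAreaRect(c))
mm=cv2.inRange(hsv,(12,80,150),(25,190,255)); mm[:,:390]=0; mm[:,460:]=0; mm[:165]=0; mm[260:]=0
c=max(cv2.findContours(mm,0,1)[0],key=cv2.contourArea); print("mat",cv2.minAreaRect(c), cv2.minAreaRect(onz(ft,c[:,0],.006)[:,:2].astype(np.float32)))
E
```

```text
grip t [(array([219.3, 195.2]), array([ 6.4, 18.4]), 90.0)]
grip s []
t steel ((202.5067901611328, 209.64254760742188), (9.282883644104004, 20.98738670349121), 42.273685455322266) ((204.0, 211.0), 10.816754341125488)
s steel ((261.0, 153.5), (9.0, 18.0), 90.0) ((261.0, 153.0), 9.219644546508789)
mat hsv [ 16 131 242] [ 18 125 250] wood [ 10 157 138] [ 11 161 135]
134 269 377 63
135 248 388 141
136 248 388 141
137 248 388 141
151 259 377 70
152 259 377 70
153 258 377 74
154 248 388 139
col 262 [135, 136, 137, 138, 142, 143, 144, 145, 146, 147, 148, 149, 150, 151, 152, 153, 154, 155, 156, 157, 160, 161, 162, 163, 164, 165, 166]
col 300 [135, 136, 137, 138, 142, 143, 144, 145, 146, 147, 148, 149, 150, 151, 152, 153, 154, 155, 156, 157, 160, 161, 162, 163, 164, 165]
col 310 [135, 136, 137, 138, 141, 142, 143, 144, 145, 146, 147, 148, 149, 150, 151, 152, 153, 154, 155, 156, 157, 160, 161, 162, 163, 164, 165, 166]
col 360 [135, 136, 137, 138, 142, 143, 144, 145, 146, 147, 148, 149, 150, 151, 152, 153, 154, 155, 156, 157, 159, 160, 161, 162, 163, 164, 165, 166]
col 375 [134, 135, 136, 137, 138, 142, 143, 144, 145, 146, 147, 148, 149, 150, 151, 152, 153, 154, 155, 156, 157, 160, 161, 162, 163, 164, 165, 166]
dry part ((312.0, 146.0), 5.656954288482666) ((312.0, 146.0), (8.0, 8.0), 90.0)
dry part ((337.5, 145.0), 27.372529983520508) ((337.5, 145.0), (54.0, 17.0), 90.0)
dry part ((276.5, 144.5), 27.064836502075195) ((276.0, 144.5), (53.0, 16.0), 90.0)
mat ((424.27239990234375, 212.76898193359375), (75.98661804199219, 48.581607818603516), 85.2363510131836) ((0.453583300113678, -0.345175176858902), (0.24464499950408936, 0.15592101216316223), 3.323904275894165)
```

Run:
```python
from h import *
ft=robot.grab_frame("top")
P=lambda u,v,z: np.round(onz(ft,[u,v],z)[0],4)
print("grip",P(219.3,195.2,.084),"knob",P(199.6,214.2,.088), P(202.5,209.6,.083))
print("far rail",P(248,136.5,.0892),P(388.5,136.5,.0892),"near",P(248,155.5,.0808),P(388.5,155.5,.0808))
print("dry",P(276.5,144.7,.107),P(337.5,145,.107))
fs=robot.grab_frame("side")
# lever dark mask in side, wider
hsv=cv2.cvtColor(fs["color"],cv2.COLOR_RGB2HSV)
m=np.zeros((400,640),np.uint8); m[148:164,262:300]=cv2.inRange(hsv,(0,0,0),(179,255,70))[148:164,262:300]
for c in cv2.findContours(m,0,1)[0]:
    if cv2.contourArea(c)>15: r=cv2.minAreaRect(c); print("side grip",r, tri(ft,[219.3,195.2],fs,r[0]))
print("pred s grip",proj(fs,onz(ft,[219.3,195.2],.08)))
```

```text
grip [0.5004 0.2994 0.084 ] knob [0.4417 0.357  0.088 ] [0.4563 0.35   0.083 ]
far rail [0.6834 0.2135 0.0892] [ 0.6815 -0.2222  0.0892] near [0.6252 0.2139 0.0808] [ 0.6234 -0.2222  0.0808]
dry [0.6521 0.1228 0.107 ] [ 0.6504 -0.0633  0.107 ]
pred s grip [[279.16858514 153.90414226]]
```

```bash
cat > plan.py <<'E'
import numpy as np
from scipy.spatial.transform import Rotation as Ro
from cell import robot
H=.068
def pose(x,y,z,yaw,pitch=0.,h=H):
    """point to be held (world), yaw of tool x (deg), pitch = slope up to +x (rad)"""
    a=np.radians(yaw); R=Ro.from_matrix(np.c_[[np.cos(a),np.sin(a),0],[np.sin(a),-np.cos(a),0],[0,0,-1]])
    R=Ro.from_rotvec([0,-pitch,0])*R
    return np.array([x,y,z])-h*R.as_matrix()[:,2],R
def cur():
    s=robot.sense(); q=s["ee_rot"]; return s["position"],Ro.from_quat(np.r_[q[1:],q[0]])
def plan(calls,start=None):
    """each call: list of (name,pose); prints rows relative to the pose at the call's beginning + rows needed"""
    p0,R0=start or cur()
    for k,call in enumerate(calls):
        pp,Rp=p0,R0
        for name,(p,R) in call:
            d=R0.inv().apply(p-p0)*100; r=(R0.inv()*R).as_rotvec(degrees=True)
            n=max(np.linalg.norm(p-pp)/.0417,(Rp.inv()*R).magnitude()/np.radians(7.16))
            print(k,name,np.round(r,1).tolist()+np.round(d,2).tolist(),"rows %.1f"%n); pp,Rp=p,R
        p0,R0=pp,Rp
def st():
    s=robot.sense(); p,R=cur(); X=R.as_matrix()
    print("t%.2f"%s["time"],"p",np.round(p,4),"yaw %.1f"%np.degrees(np.arctan2(X[1,0],X[0,0])),"tz",np.round(X[:,2],3),"F",np.round(s["contact_force"],1),"w %.3f ff %.1f"%(s["gripper_width"],s["finger_force"]))
E
python3 - <<'E'
from plan import *
h=.056
plan([[("above",pose(.5004,.2994,.115,135.5,h=h)),("down",pose(.5004,.2994,.075,135.5,h=h))]])
E
```

```text
0 above [-0.0, 0.0, 23.4, -35.93, -6.56, 13.28] rows 9.3
0 down [-0.0, 0.0, 23.4, -35.93, -6.56, 17.28] rows 1.0
```

{"method": "servo_tool", "body": {"series": [[0, 0, 23.4, -35.9, -6.6, 11, 100], [0, 0, 23.4, -35.9, -6.6, 11, 100], [0, 0, 23.4, -35.9, -6.6, 11, 100], [0, 0, 23.4, -35.9, -6.6, 11, 100], [0, 0, 23.4, -35.9, -6.6, 11, 100], [0, 0, 23.4, -35.9, -6.6, 11, 100], [0, 0, 23.4, -35.9, -6.6, 11, 100], [0, 0, 23.4, -35.9, -6.6, 11, 100], [0, 0, 23.4, -35.9, -6.6, 11, 100], [0, 0, 23.4, -35.9, -6.6, 11, 100], [0, 0, 23.4, -35.9, -6.6, 11, 100], [0, 0, 23.4, -35.9, -6.6, 11, 100]], "squeeze": 30}}

```text
time: 1.4
position: [0.4997, 0.2991, 0.1937]
ee_rot: [-0.001, 0.379, 0.925, -0.0]
contact_force: [-1.0, 1.1, -0.1]
gripper_width: 0.997
finger_force: 0.0
```

Run:
```python
from plan import *
from h import *
st()
plan([[("down",pose(.5004,.2994,.075,135.5,h=.056))]])
ft=shot("top","v2",(170,160,290,280),4)
```

```text
t1.40 p [0.4997 0.2991 0.1937] yaw 135.5 tz [-0.001 -0.    -1.   ] F [-1.   1.1 -0.1] w 0.997 ff 0.0
0 down [-0.0, -0.0, -0.0, -0.03, 0.08, 6.27] rows 1.5
```

View pics/v2.png

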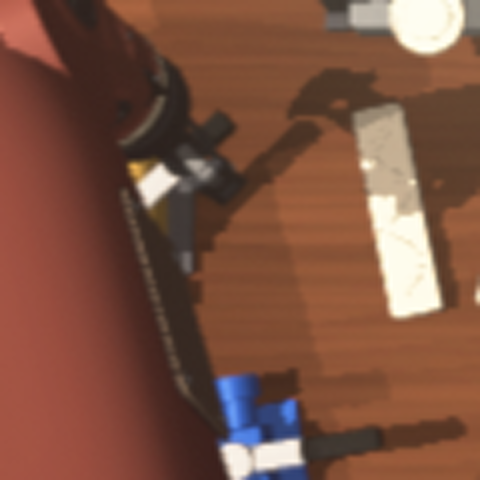

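The fingers, at crop (220,130) and (225,185), straddle the grip at about (205,165). I'll go down and close.

{"method": "servo_tool", "body": {"series": [[0, 0, 0, 0, 0.1, 6.2, 100], [0, 0, 0, 0, 0.1, 6.2, 100], [0, 0, 0, 0, 0.1, 6.2, 100], [0, 0, 0, 0, 0.1, 6.2, 20], [0, 0, 0, 0, 0.1, 6.2, 10], [0, 0, 0, 0, 0.1, 6.2, 10], [0, 0, 0, 0, 0.1, 6.2, 10], [0, 0, 0, 0, 0.1, 6.2, 10], [0, 0, 0, 0, 0.1, 6.2, 10], [0, 0, 0, 0, 0.1, 6.2, 10]], "squeeze": 30}}

```text
time: 2.28
position: [0.5013, 0.3003, 0.1329]
ee_rot: [0.001, 0.379, 0.926, 0.001]
contact_force: [-1.5, -0.0, 6.0]
gripper_width: 0.202
finger_force: 31.6
```

Run:
```python
from plan import *
st()
A=np.array([.442,.357]); p,_=cur(); r=np.hypot(*(p[:2]-A)); print("r",r,np.degrees(np.arctan2(*(p[:2]-A)[::-1])))
def L(phi): a=np.radians(phi); return pose(A[0]+.082*np.cos(a),A[1]+.082*np.sin(a),p[2]-.056,phi+180,h=.056)
plan([[(str(f),L(f)) for f in range(-50,-95,-5)]])
```

```text
t2.28 p [0.5013 0.3003 0.1329] yaw 135.5 tz [ 0.001  0.001 -1.   ] F [-1.5 -0.   6. ] w 0.202 ff 31.6
r 0.0820624499466274 -43.735144586042445
0 -50 [0.1, 0.0, 5.5, 0.04, -0.9, -0.0] rows 0.8
0 -55 [0.1, 0.0, 10.5, 0.14, -1.6, -0.0] rows 0.7
0 -60 [0.1, 0.0, 15.5, 0.3, -2.3, -0.0] rows 0.7
0 -65 [0.1, 0.0, 20.5, 0.53, -2.98, -0.01] rows 0.7
0 -70 [0.1, -0.0, 25.5, 0.81, -3.64, -0.01] rows 0.7
0 -75 [0.1, -0.0, 30.5, 1.14, -4.27, -0.01] rows 0.7
0 -80 [0.1, -0.0, 35.5, 1.53, -4.87, -0.01] rows 0.7
0 -85 [0.1, -0.0, 40.5, 1.97, -5.43, -0.01] rows 0.7
0 -90 [0.1, -0.0, 45.5, 2.46, -5.96, -0.01] rows 0.7
```

{"method": "servo_tool", "body": {"series": [[0, 0, 5.5, 0.04, -0.9, 0, 10], [0, 0, 10.5, 0.14, -1.6, 0, 10], [0, 0, 15.5, 0.3, -2.3, 0, 10], [0, 0, 20.5, 0.53, -2.98, 0, 10], [0, 0, 25.5, 0.8, -3.64, 0, 10], [0, 0, 30.5, 1.14, -4.27, 0, 10], [0, 0, 35.5, 1.53, -4.87, 0, 10], [0, 0, 40.5, 1.97, -5.43, 0, 10], [0, 0, 42.5, 2.16, -5.65, 0, 10], [0, 0, 42.5, 2.16, -5.65, 0, 10]]}}

```text
time: 3.12
position: [0.4459, 0.2758, 0.1328]
ee_rot: [-0.0, 0.689, 0.725, 0.002]
contact_force: [0.1, 4.6, 4.6]
gripper_width: 0.204
finger_force: 31.3
```

Run:
```python
from plan import *
st(); print(np.round(robot.sense()["ft_torque"],2))
A=np.array([.442,.357]); p,_=cur(); print(np.hypot(*(p[:2]-A)),np.degrees(np.arctan2(*(p[:2]-A)[::-1])))
def L(phi): a=np.radians(phi); return pose(A[0]+.082*np.cos(a),A[1]+.082*np.sin(a),p[2]-.056,phi+180,h=.056)
plan([[(str(f),L(f)) for f in (-88,-90,-92,-94)]])
```

```text
t3.12 p [0.4459 0.2758 0.1328] yaw 92.9 tz [ 0.002  0.003 -1.   ] F [0.1 4.6 4.6] w 0.204 ff 31.3
[ 0.87  0.17 -0.09]
0.08126340655068658 -87.21917655258787
0 -88 [0.1, -0.2, 0.9, -0.07, -0.11, -0.0] rows 0.1
0 -90 [0.1, -0.2, 2.9, -0.06, -0.4, -0.0] rows 0.3
0 -92 [0.1, -0.2, 4.9, -0.04, -0.68, -0.0] rows 0.3
0 -94 [0.1, -0.2, 6.9, -0.01, -0.97, -0.0] rows 0.3
```

{"method": "servo_tool", "body": {"series": [[0, 0, 2, 0, -0.25, 0, 10], [0, 0, 3, 0, -0.4, 0, 10], [0, 0, 3, 0, -0.4, 0, 10], [0, 0, 3, 0, -0.4, 0, 10]]}}

```text
time: 3.45
position: [0.4437, 0.2758, 0.1329]
ee_rot: [0.0, 0.707, 0.708, 0.002]
contact_force: [5.3, 3.8, 0.6]
gripper_width: 0.206
finger_force: 33.0
```

{"method": "servo_tool", "body": {"series": [[0, 0, 1, 0, -0.15, 0, 10], [0, 0, 2, 0, -0.3, 0, 10], [0, 0, 2, 0, -0.3, 0, 10], [0, 0, 2, 0, -0.3, 0, 10]]}}

```text
time: 3.78
position: [0.4431, 0.2761, 0.1331]
ee_rot: [0.002, 0.719, 0.695, 0.004]
contact_force: [15.6, 3.9, -7.9]
gripper_width: 0.204
finger_force: 48.9
```

Run:
```python
from plan import *
p,R=cur()
up=(p+np.array([0,0,.11]),R)
plan([[("up",up)],[("above",pose(.6530,.1228,.160,180,.14)),("dry1",pose(.6530,.1228,.096,180,.14))]])
```

```text
0 up [0.0, 0.0, 0.0, 0.04, 0.1, -11.0] rows 2.6
1 above [-5.9, -6.0, -91.8, -14.65, 20.52, 1.71] rows 12.9
1 dry1 [-5.9, -6.0, -91.8, -14.68, 20.47, 8.11] rows 1.5
```

{"method": "servo_tool", "body": {"series": [[0, 0, -2, 0, 0.3, 0, 10], [0, 0, -2, 0, 0.3, 0, 60], [0, 0, -2, 0, 0.3, 0, 60], [0, 0, -2, 0, 0.3, 0, 60], [0, 0, -2, 0, 0.3, 0, 60], [0, 0, -2, 0, 0.3, -11, 60], [0, 0, -2, 0, 0.3, -11, 60], [0, 0, -2, 0, 0.3, -11, 60], [0, 0, -2, 0, 0.3, -11, 100], [0, 0, -2, 0, 0.3, -11, 100]]}}

```text
time: 4.62
position: [0.4424, 0.2747, 0.2434]
ee_rot: [0.001, 0.707, 0.707, 0.001]
contact_force: [0.4, 0.1, -0.8]
gripper_width: 0.863
finger_force: 0.0
```

{"method": "servo_tool", "body": {"series": [[-5.9, -6, -90, -14.6, 20.3, 1.7, 100], [-5.9, -6, -90, -14.6, 20.3, 1.7, 100], [-5.9, -6, -90, -14.6, 20.3, 1.7, 100], [-5.9, -6, -90, -14.6, 20.3, 1.7, 100], [-5.9, -6, -90, -14.6, 20.3, 1.7, 100], [-5.9, -6, -90, -14.6, 20.3, 1.7, 100], [-5.9, -6, -90, -14.6, 20.3, 1.7, 100], [-5.9, -6, -90, -14.6, 20.3, 1.7, 100], [-5.9, -6, -90, -14.6, 20.3, 1.7, 100], [-5.9, -6, -90, -14.6, 20.3, 1.7, 100], [-5.9, -6, -90, -14.6, 20.3, 1.7, 100], [-5.9, -6, -90, -14.6, 20.3, 1.7, 100]]}}

```text
time: 5.62
position: [0.6438, 0.1284, 0.2228]
ee_rot: [0.062, 0.035, 0.997, -0.001]
contact_force: [0.3, 0.2, 0.4]
gripper_width: 0.996
finger_force: 0.0
```

Run:
```python
from plan import *
from h import *
st()
plan([[("above",pose(.6530,.1228,.160,180,.14)),("dry1",pose(.6530,.1228,.096,180,.14))]])
ft=robot.grab_frame("top"); fs=robot.grab_frame("side")
a=cv2.resize(ft["color"][100:250,160:310,::-1],(400,400),interpolation=2); b=cv2.resize(fs["color"][100:250,240:390,::-1],(400,400),interpolation=2)
cv2.imwrite("pics/d1.png",np.hstack([a,b]))
```

```text
t5.62 p [0.6438 0.1284 0.2228] yaw 175.9 tz [ 0.124 -0.006 -0.992] F [0.3 0.2 0.4] w 0.996 ff 0.0
0 above [-0.4, -0.9, -4.0, -0.07, -0.56, -0.45] rows 0.6
0 dry1 [-0.4, -0.9, -4.0, 0.72, -0.57, 5.9] rows 1.5
```

View pics/d1.png

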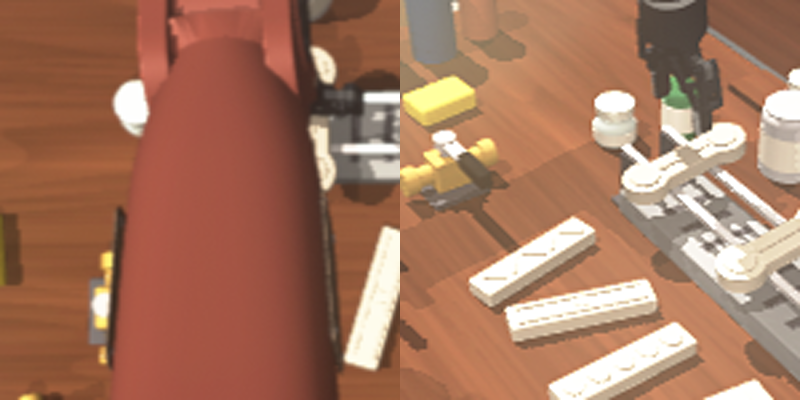

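The side view shows the lever square across the pipe, so the valve is shut. The gripper is over dry1's waist, at side crop (690,150).

{"method": "servo_tool", "body": {"series": [[-0.4, -0.9, -4, 0, -0.6, -0.4, 100], [-0.4, -0.9, -4, 0, -0.6, -0.4, 100], [-0.4, -0.9, -4, 0.7, -0.6, 5.9, 100], [-0.4, -0.9, -4, 0.7, -0.6, 5.9, 100], [-0.4, -0.9, -4, 0.7, -0.6, 5.9, 100], [-0.4, -0.9, -4, 0.7, -0.6, 5.9, 30], [-0.4, -0.9, -4, 0.7, -0.6, 5.9, 30], [-0.4, -0.9, -4, 0.7, -0.6, 5.9, 30], [-0.4, -0.9, -4, 0.7, -0.6, 5.9, 30], [-0.4, -0.9, -4, 0.7, -0.6, 5.9, 30], [-0.4, -0.9, -4, 0.7, -0.6, 5.9, 30], [-0.4, -0.9, -4, 0.7, -0.6, 5.9, 30]], "squeeze": 60}}

```text
time: 6.72
position: [0.6459, 0.1229, 0.1676]
ee_rot: [0.073, 0.004, 0.997, 0.001]
contact_force: [-1.7, 0.4, 6.0]
gripper_width: 0.449
finger_force: 60.8
```

Run:
```python
from plan import *
st(); p,R=cur()
up=(p+np.array([0,0,.09]),R)
plan([[("up",up)],[("half",pose(.58,-.15,.20,182,.05)),("abovemat",pose(.4514,-.308,.10,183.3,0)),("mat",pose(.4514,-.308,.020,183.3,0))]])
```

```text
t6.72 p [0.6459 0.1229 0.1676] yaw 179.6 tz [ 0.145  0.001 -0.989] F [-1.7  0.4  6. ] w 0.449 ff 60.8
0 up [0.0, 0.0, 0.0, -1.31, 0.02, -8.9] rows 2.2
1 half [-0.0, 5.5, -2.4, 6.5, -27.34, -2.05] rows 6.8
1 abovemat [-0.2, 8.4, -3.7, 20.23, -43.24, 6.01] rows 5.4
1 mat [-0.2, 8.4, -3.7, 21.39, -43.26, 13.92] rows 1.9
```

{"method": "servo_tool", "body": {"series": [[0, 0, 0, -1.3, 0, -8.9, 30], [0, 0, 0, -1.3, 0, -8.9, 30], [0, 0, 0, -1.3, 0, -8.9, 30], [0, 0, 0, -1.3, 0, -8.9, 30], [0, 0, 0, -1.3, 0, -8.9, 30]]}}

```text
time: 7.13
position: [0.6449, 0.1226, 0.2555]
ee_rot: [0.072, 0.003, 0.997, 0.0]
contact_force: [-0.9, 0.6, -3.7]
gripper_width: 0.447
finger_force: 62.7
```

{"method": "servo_tool", "body": {"series": [[0, 5.5, -2.4, 6.5, -27.3, -2, 30], [0, 5.5, -2.4, 6.5, -27.3, -2, 30], [0, 5.5, -2.4, 6.5, -27.3, -2, 30], [0, 5.5, -2.4, 6.5, -27.3, -2, 30], [0, 5.5, -2.4, 6.5, -27.3, -2, 30], [0, 5.5, -2.4, 6.5, -27.3, -2, 30], [0, 8.4, -3.7, 20.2, -43.2, 4, 30], [0, 8.4, -3.7, 20.2, -43.2, 4, 30], [0, 8.4, -3.7, 20.2, -43.2, 4, 30], [0, 8.4, -3.7, 20.2, -43.2, 4, 30], [0, 8.4, -3.7, 20.2, -43.2, 4, 30], [0, 8.4, -3.7, 20.2, -43.2, 4, 30]]}}

```text
time: 8.13
position: [0.4452, -0.3086, 0.1837]
ee_rot: [-0.003, -0.028, 1.0, -0.0]
contact_force: [0.1, -1.3, -3.1]
gripper_width: 0.449
finger_force: 62.7
```

```bash
cat >> h.py <<'E'
def both(tag,ra,rb):
    ft=robot.grab_frame("top"); fs=robot.grab_frame("side")
    cut=lambda f,r: cv2.resize(f["color"][r[1]:r[3],r[0]:r[2],::-1],(400,400),interpolation=2)
    cv2.imwrite(f"pics/{tag}.png",np.hstack([cut(ft,ra),cut(fs,rb)])); return ft,fs
E
python3 - <<'E'
from plan import *
from h import *
st()
plan([[("abovemat",pose(.4514,-.308,.10,183.3,0,.072)),("mat",pose(.4514,-.308,.018,183.3,0,.072))]])
ft,fs=both("m1",(340,130,500,290),(290,200,490,400))
print(*panels(ft,(250,180,395,250),.022),sep="\n")
E
```

```text
t8.13 p [ 0.4452 -0.3086  0.1837] yaw -176.7 tz [-0.007 -0.001 -1.   ] F [ 0.1 -1.3 -3.1] w 0.449 ff 62.7
0 abovemat [-0.0, -0.4, -0.0, -0.64, 0.03, 1.17] rows 0.3
0 mat [-0.0, -0.4, -0.0, -0.69, 0.03, 9.37] rows 2.0
(0.4545, 0.1561, 12.1, 0.172, 0.042, (268, 212))
(0.4793, 0.0427, -16.1, 0.124, 0.043, (303, 204))
(0.4464, -0.0573, 2.1, 0.172, 0.043, (335, 214))
(0.4633, -0.1644, -6.0, 0.174, 0.044, (368, 209))
```

View pics/m1.png

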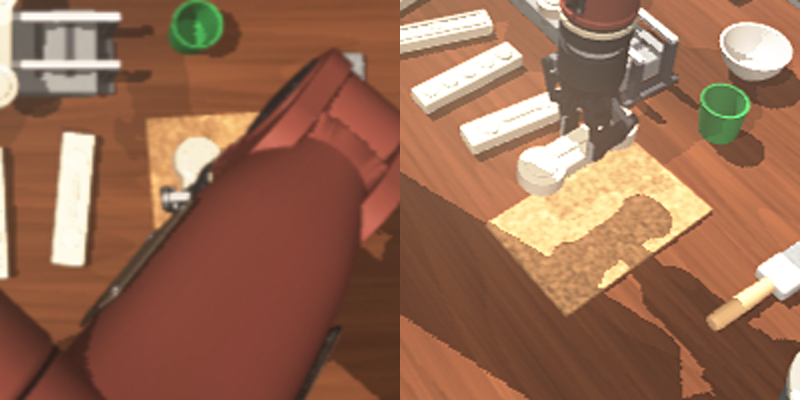

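dry1 is held at its waist over the mat, at side crop (590,150). I'll lower it, open part way and lift.

{"method": "servo_tool", "body": {"series": [[0, -0.4, 0, -0.6, 0, 6, 30], [0, -0.4, 0, -0.6, 0, 8, 30], [0, -0.4, 0, -0.6, 0, 9, 30], [0, -0.4, 0, -0.7, 0, 9.4, 30], [0, -0.4, 0, -0.7, 0, 9.4, 30], [0, -0.4, 0, -0.7, 0, 9.4, 70], [0, -0.4, 0, -0.7, 0, 9.4, 70], [0, -0.4, 0, -0.7, 0, 9.4, 70], [0, -0.4, 0, -0.7, 0, 9.4, 70], [0, -0.4, 0, -0.7, 0, 0, 70], [0, -0.4, 0, -0.7, 0, -6, 70], [0, -0.4, 0, -0.7, 0, -6, 70]]}}

```text
time: 9.23
position: [0.4547, -0.3071, 0.2195]
ee_rot: [0.001, -0.029, 1.0, -0.001]
contact_force: [0.2, -0.8, -1.0]
gripper_width: 0.699
finger_force: 0.0
```

Run:
```python
from plan import *
from h import *
st()
ft=robot.grab_frame("top"); P=lambda u,v,z: np.round(onz(ft,[u,v],z)[0],4)
hsv=cv2.cvtColor(ft["color"],cv2.COLOR_RGB2HSV)
m=cv2.inRange(hsv,(0,0,170),(179,90,255)); m[:,:245]=0;m[:,392:]=0;m[:115]=0;m[178:]=0
o=cv2.morphologyEx(m,cv2.MORPH_OPEN,np.ones((9,9),np.uint8))
for c in cv2.findContours(o,0,1)[0]: r=cv2.minAreaRect(c); print("dry part",r,P(*r[0],.107))
plan([[("above",pose(.6520,-.0633,.17,180,.14)),("dry2",pose(.6520,-.0633,.096,180,.14))]])
```

```text
t9.23 p [ 0.4547 -0.3071  0.2195] yaw -176.7 tz [ 0.003 -0.003 -1.   ] F [ 0.2 -0.8 -1. ] w 0.699 ff 0.0
dry part ((337.5, 144.5), (53.0, 17.0), 90.0) [ 0.652  -0.0633  0.107 ]
0 above [-0.4, -7.4, 3.4, -19.91, 23.49, -0.98] rows 7.4
0 dry2 [-0.4, -7.4, 3.4, -19.83, 23.57, 6.42] rows 1.8
```

{"method": "servo_tool", "body": {"series": [[-0.4, -7.4, 3.4, -19.9, 23.5, -1, 100], [-0.4, -7.4, 3.4, -19.9, 23.5, -1, 100], [-0.4, -7.4, 3.4, -19.9, 23.5, -1, 100], [-0.4, -7.4, 3.4, -19.9, 23.5, -1, 100], [-0.4, -7.4, 3.4, -19.9, 23.5, -1, 100], [-0.4, -7.4, 3.4, -19.9, 23.5, -1, 100], [-0.4, -7.4, 3.4, -19.9, 23.5, -1, 100], [-0.4, -7.4, 3.4, -19.9, 23.5, -1, 100], [-0.4, -7.4, 3.4, -19.9, 23.5, -1, 100], [-0.4, -7.4, 3.4, -19.9, 23.5, -1, 100], [-0.4, -7.4, 3.4, -19.9, 23.5, -1, 100]]}}

```text
time: 10.2
position: [0.6397, -0.0619, 0.2276]
ee_rot: [0.066, 0.001, 0.998, 0.004]
contact_force: [-0.3, -0.3, 0.3]
gripper_width: 1.003
finger_force: 0.0
```

Run:
```python
from plan import *
from h import *
st()
plan([[("dry2",pose(.6520,-.0633,.096,180,.14))]])
ft=robot.grab_frame("top")
hsv=cv2.cvtColor(ft["color"],cv2.COLOR_RGB2HSV)
m=cv2.inRange(hsv,(0,0,170),(179,110,255)); m[:,:390]=0;m[:,470:]=0;m[:170]=0;m[260:]=0
c=max(cv2.findContours(m,0,1)[0],key=cv2.contourArea); print("dry1 on mat",cv2.minAreaRect(c),cv2.minAreaRect(onz(ft,c[:,0],.028)[:,:2].astype(np.float32)))
print(*panels(ft,(250,180,395,250),.022),sep="\n")
```

```text
t10.20 p [ 0.6397 -0.0619  0.2276] yaw 179.9 tz [ 0.131  0.007 -0.991] F [-0.3 -0.3  0.3] w 1.003 ff 0.0
0 dry2 [0.4, -0.5, -0.1, 0.56, -0.19, 6.4] rows 1.5
dry1 on mat ((413.0072937011719, 212.0850830078125), (52.66403579711914, 19.186790466308594), 85.10090637207031) ((0.4528336822986603, -0.30453500151634216), (0.16744929552078247, 0.061301734298467636), 3.1026992797851562)
(0.4552, 0.1561, 12.0, 0.173, 0.043, (268, 212))
(0.4631, -0.1655, -6.5, 0.174, 0.043, (368, 209))
```

{"method": "servo_tool", "body": {"series": [[0.4, -0.5, 0, 0.6, -0.2, 3, 100], [0.4, -0.5, 0, 0.6, -0.2, 6.4, 100], [0.4, -0.5, 0, 0.6, -0.2, 6.4, 100], [0.4, -0.5, 0, 0.6, -0.2, 6.4, 100], [0.4, -0.5, 0, 0.6, -0.2, 6.4, 30], [0.4, -0.5, 0, 0.6, -0.2, 6.4, 30], [0.4, -0.5, 0, 0.6, -0.2, 6.4, 30], [0.4, -0.5, 0, 0.6, -0.2, 6.4, 30], [0.4, -0.5, 0, 0.6, -0.2, 6.4, 30], [0.4, -0.5, 0, 0.6, -0.2, 6.4, 30], [0.4, -0.5, 0, 0.6, -0.2, 6.4, 30]]}}

```text
time: 11.17
position: [0.6434, -0.0633, 0.1651]
ee_rot: [0.072, 0.001, 0.997, -0.0]
contact_force: [-2.2, -1.0, 9.0]
gripper_width: 0.448
finger_force: 60.5
```

Run:
```python
from plan import *
st(); p,R=cur()
plan([[("up",(p+np.array([0,0,.09]),R))],[("half",pose(.58,-.25,.18,182,.05,.071)),("abovemat",pose(.4568,-.3785,.11,183.3,0,.071)),("mat",pose(.4568,-.3785,.018,183.3,0,.071))]])
```

```text
t11.17 p [ 0.6434 -0.0633  0.1651] yaw 179.9 tz [ 0.143 -0.    -0.99 ] F [-2.2 -1.   9. ] w 0.448 ff 60.5
0 up [0.0, 0.0, 0.0, -1.29, -0.0, -8.91] rows 2.2
1 half [-0.1, 5.3, -2.1, 6.65, -18.69, -0.54] rows 4.8
1 abovemat [-0.3, 8.2, -3.4, 19.46, -31.56, 4.68] rows 4.5
1 mat [-0.3, 8.2, -3.4, 20.78, -31.56, 13.79] rows 2.2
```

{"method": "servo_tool", "body": {"series": [[0, 0, 0, -1.3, 0, -8.9, 30], [0, 0, 0, -1.3, 0, -8.9, 30], [0, 0, 0, -1.3, 0, -8.9, 30], [0, 0, 0, -1.3, 0, -8.9, 30], [0, 0, 0, -1.3, 0, -8.9, 30]]}}

```text
time: 11.58
position: [0.6428, -0.0628, 0.2528]
ee_rot: [0.07, 0.001, 0.998, 0.0]
contact_force: [-1.0, -0.1, -3.8]
gripper_width: 0.452
finger_force: 63.1
```

{"method": "servo_tool", "body": {"series": [[0, 5.3, -2.1, 6.6, -18.7, -0.5, 30], [0, 5.3, -2.1, 6.6, -18.7, -0.5, 30], [0, 5.3, -2.1, 6.6, -18.7, -0.5, 30], [0, 5.3, -2.1, 6.6, -18.7, -0.5, 30], [-0.3, 8.2, -3.4, 19.5, -31.6, 4.7, 30], [-0.3, 8.2, -3.4, 19.5, -31.6, 4.7, 30], [-0.3, 8.2, -3.4, 19.5, -31.6, 4.7, 30], [-0.3, 8.2, -3.4, 19.5, -31.6, 4.7, 30], [-0.3, 8.2, -3.4, 19.5, -31.6, 4.7, 30], [-0.3, 8.2, -3.4, 19.5, -31.6, 4.7, 30], [-0.3, 8.2, -3.4, 19.5, -31.6, 4.7, 30]]}}

```text
time: 12.5
position: [0.4527, -0.3793, 0.1755]
ee_rot: [-0.003, -0.027, 1.0, 0.003]
contact_force: [-0.6, 0.4, -2.5]
gripper_width: 0.447
finger_force: 63.0
```

Run:
```python
from plan import *
st()
plan([[("mat",pose(.4568,-.3785,.018,183.3,0,.071))]])
```

```text
t12.50 p [ 0.4527 -0.3793  0.1755] yaw -176.9 tz [-0.007  0.006 -1.   ] F [-0.6  0.4 -2.5] w 0.447 ff 63.0
0 mat [0.3, -0.4, -0.2, -0.47, 0.01, 8.65] rows 2.1
```

{"method": "servo_tool", "body": {"series": [[0.3, -0.4, 0, -0.4, 0, 5, 30], [0.3, -0.4, 0, -0.4, 0, 7.5, 30], [0.3, -0.4, 0, -0.4, 0, 8.3, 30], [0.3, -0.4, 0, -0.4, 0, 8.7, 30], [0.3, -0.4, 0, -0.4, 0, 8.7, 30], [0.3, -0.4, 0, -0.4, 0, 8.7, 68], [0.3, -0.4, 0, -0.4, 0, 8.7, 68], [0.3, -0.4, 0, -0.4, 0, 8.7, 68], [0.3, -0.4, 0, -0.4, 0, 8.7, 68], [0.3, -0.4, 0, -0.4, 0, 0, 68], [0.3, -0.4, 0, -0.4, 0, -6, 68], [0.3, -0.4, 0, -0.4, 0, -6, 68]]}}

```text
time: 13.5
position: [0.4597, -0.3781, 0.2188]
ee_rot: [0.002, -0.029, 1.0, -0.001]
contact_force: [1.5, -0.7, 0.2]
gripper_width: 0.679
finger_force: 0.0
```

Run:
```python
from plan import *
from h import *
st()
ft=robot.grab_frame("top")
print(*panels(ft,(250,180,395,250),.022),sep="\n")
plan([[("x",pose(.4633,-.1650,.13,174)),("x",pose(.4633,-.1650,.011,174,0,.069))]])
```

```text
t13.50 p [ 0.4597 -0.3781  0.2188] yaw -176.7 tz [ 0.005 -0.003 -1.   ] F [ 1.5 -0.7  0.2] w 0.679 ff 0.0
(0.4549, 0.1562, 12.1, 0.173, 0.042, (268, 212))
(0.4567, 0.0496, -16.1, 0.172, 0.042, (301, 211))
(0.4639, -0.1645, -6.0, 0.173, 0.044, (368, 208))
0 x [-0.6, 0.7, 9.3, -1.31, 21.55, 2.73] rows 5.2
0 x [-0.6, 0.7, 9.3, -1.17, 21.69, 14.53] rows 2.8
```

{"method": "servo_tool", "body": {"series": [[-0.6, 0.7, 9.3, -1.2, 21.6, 5, 100], [-0.6, 0.7, 9.3, -1.2, 21.6, 5, 100], [-0.6, 0.7, 9.3, -1.2, 21.6, 5, 100], [-0.6, 0.7, 9.3, -1.2, 21.6, 5, 100], [-0.6, 0.7, 9.3, -1.2, 21.6, 5, 100], [-0.6, 0.7, 9.3, -1.2, 21.6, 5, 100], [-0.6, 0.7, 9.3, -1.2, 21.6, 5, 100], [-0.6, 0.7, 9.3, -1.2, 21.6, 5, 100], [-0.6, 0.7, 9.3, -1.2, 21.6, 5, 100]]}}

```text
time: 14.3
position: [0.4606, -0.1634, 0.167]
ee_rot: [-0.003, 0.052, 0.999, 0.003]
contact_force: [-0.6, -0.4, 0.7]
gripper_width: 1.0
finger_force: 0.0
```

Run:
```python
from plan import *
from h import *
st()
plan([[("x",pose(.4636,-.1645,.011,174,0,.069))]])
ft,fs=both("w4",(240,100,460,270),(270,160,470,360))
print(*panels(ft,(250,180,395,250),.022),sep="\n")
```

```text
t14.30 p [ 0.4606 -0.1634  0.167 ] yaw 174.0 tz [-0.005  0.007 -1.   ] F [-0.6 -0.4  0.7] w 1.000 ff 0.0
0 x [0.3, -0.4, -0.0, -0.36, -0.13, 8.69] rows 2.1
(0.4547, 0.1562, 12.1, 0.173, 0.042, (268, 212))
(0.4562, 0.0494, -16.1, 0.172, 0.043, (301, 211))
(0.4559, -0.0555, -0.3, 0.151, 0.042, (334, 211))
```

View pics/w4.png

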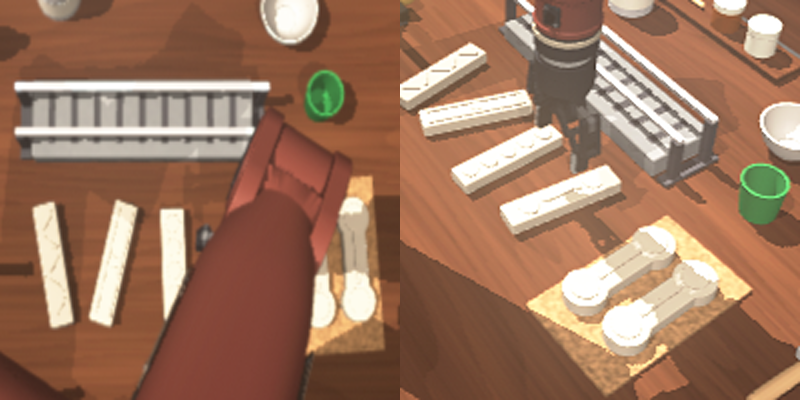

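Both dry panels lie side by side on the mat, all four wet panels are present, and the rails are empty. The gripper is above wet panel 4.

{"method": "servo_tool", "body": {"series": [[0.3, -0.4, 0, -0.4, -0.1, 4, 100], [0.3, -0.4, 0, -0.4, -0.1, 7, 100], [0.3, -0.4, 0, -0.4, -0.1, 8.6, 100], [0.3, -0.4, 0, -0.4, -0.1, 8.6, 100], [0.3, -0.4, 0, -0.4, -0.1, 8.6, 30], [0.3, -0.4, 0, -0.4, -0.1, 8.6, 30], [0.3, -0.4, 0, -0.4, -0.1, 8.6, 30], [0.3, -0.4, 0, -0.4, -0.1, 8.6, 30], [0.3, -0.4, 0, -0.4, -0.1, 8.6, 30], [0.3, -0.4, 0, -0.4, -0.1, 8.6, 30], [0.3, -0.4, 0, -0.4, -0.1, 8.6, 30]]}}

```text
time: 15.32
position: [0.4641, -0.1637, 0.0818]
ee_rot: [0.001, 0.052, 0.999, 0.0]
contact_force: [-1.5, -0.3, 9.1]
gripper_width: 0.447
finger_force: 60.4
```

```bash
cat >> plan.py <<'E'
D=np.array([.6534,-.0043,.085]); PI=.14
def deck(y,up=0.,h=.069,yaw=180):
    n=np.array([-np.sin(PI),0,np.cos(PI)]); c=D+[0,y,0]+n*(.011+up); return pose(*c,yaw,PI,h)
E
python3 - <<'E'
from plan import *
st(); p,R=cur(); h=p[2]-.011
plan([[("up",(p+np.array([0,0,.15]),R))],[("above",deck(-.12,.07,h)),("near",deck(-.12,.002,h))]])
E
```

```text
t15.32 p [ 0.4641 -0.1637  0.0818] yaw 174.0 tz [ 0.002 -0.    -1.   ] F [-1.5 -0.3  9.1] w 0.447 ff 60.4
0 up [0.0, 0.0, 0.0, -0.03, 0.0, -15.0] rows 3.6
1 above [-0.4, -7.9, -6.0, -16.31, 5.68, -0.32] rows 4.1
1 near [-0.4, -7.9, -6.0, -17.25, 5.78, 6.41] rows 1.6
```

{"method": "servo_tool", "body": {"series": [[0, 0, 0, 0, 0, -15, 30], [0, 0, 0, 0, 0, -15, 30], [0, 0, 0, 0, 0, -15, 30], [0, 0, 0, 0, 0, -15, 30], [0, 0, 0, 0, 0, -15, 30], [0, 0, 0, 0, 0, -15, 30]]}}

```text
time: 15.82
position: [0.4641, -0.1636, 0.2321]
ee_rot: [0.002, 0.052, 0.999, 0.0]
contact_force: [-0.9, -0.7, -2.9]
gripper_width: 0.446
finger_force: 62.4
```

{"method": "servo_tool", "body": {"series": [[-0.4, -7.9, -6, -16.3, 5.7, -0.3, 30], [-0.4, -7.9, -6, -16.3, 5.7, -0.3, 30], [-0.4, -7.9, -6, -16.3, 5.7, -0.3, 30], [-0.4, -7.9, -6, -16.3, 5.7, -0.3, 30], [-0.4, -7.9, -6, -16.3, 5.7, -0.3, 30], [-0.4, -7.9, -6, -16.3, 5.7, -0.3, 30], [-0.4, -7.9, -6, -16.3, 5.7, -0.3, 30], [-0.4, -7.9, -6, -16.3, 5.7, -0.3, 30], [-0.4, -7.9, -6, -16.3, 5.7, -0.3, 30], [-0.4, -7.9, -6, -16.3, 5.7, -0.3, 30]]}}

```text
time: 16.65
position: [0.6303, -0.1239, 0.2332]
ee_rot: [0.068, 0.0, 0.998, 0.001]
contact_force: [0.1, 0.2, -2.1]
gripper_width: 0.447
finger_force: 62.3
```

Run:
```python
from plan import *
from h import *
st()
plan([[("near",deck(-.12,.002,.0708)),("on",deck(-.12,0,.0708))]])
ft,fs=both("p4",(280,100,420,240),(270,100,470,300))
```

```text
t16.65 p [ 0.6303 -0.1239  0.2332] yaw 179.9 tz [ 0.136  0.002 -0.991] F [ 0.1  0.2 -2.1] w 0.447 ff 62.3
0 near [0.1, -0.2, -0.1, -0.24, -0.05, 6.61] rows 1.6
0 on [0.1, -0.2, -0.1, -0.24, -0.05, 6.81] rows 0.0
```

View pics/p4.png

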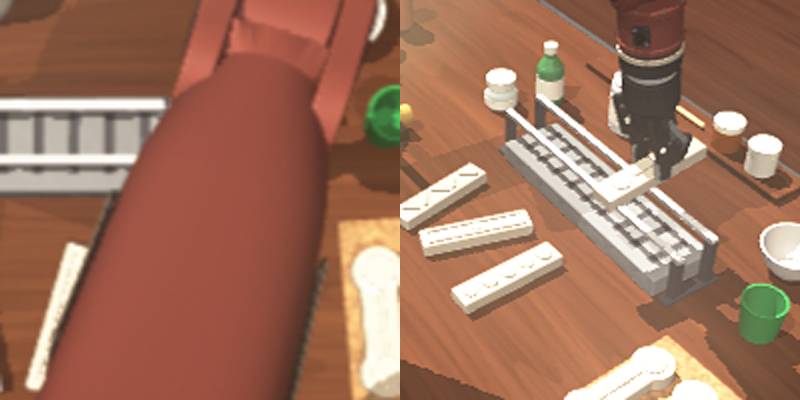

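Panel 4 is held level with the deck's slope above the rails, at side crop (655,170). I'll lower and release.

{"method": "servo_tool", "body": {"series": [[0, -0.2, 0, -0.2, 0, 3.5, 30], [0, -0.2, 0, -0.2, 0, 5.5, 30], [0, -0.2, 0, -0.2, 0, 6.5, 30], [0, -0.2, 0, -0.2, 0, 6.8, 30], [0, -0.2, 0, -0.2, 0, 6.8, 30], [0, -0.2, 0, -0.2, 0, 6.8, 68], [0, -0.2, 0, -0.2, 0, 6.8, 68], [0, -0.2, 0, -0.2, 0, 6.8, 68], [0, -0.2, 0, -0.2, 0, 6.8, 68], [0, -0.2, 0, -0.2, 0, 2, 68], [0, -0.2, 0, -0.2, 0, -4, 68], [0, -0.2, 0, -0.2, 0, -4, 68]]}}

```text
time: 17.75
position: [0.6283, -0.1239, 0.2771]
ee_rot: [0.072, -0.0, 0.997, 0.0]
contact_force: [1.4, -1.0, 0.6]
gripper_width: 0.679
finger_force: 0.0
```

Run:
```python
from plan import *
from h import *
st()
ft=robot.grab_frame("top")
print(*panels(ft,(250,180,395,250),.022),sep="\n")
plan([[("x",pose(.4464,-.0573,.08,182.1)),("x",pose(.4464,-.0573,.011,182.1,0,.069))]])
```

```text
t17.75 p [ 0.6283 -0.1239  0.2771] yaw -180.0 tz [ 0.144  0.001 -0.99 ] F [ 1.4 -1.   0.6] w 0.679 ff 0.0
(0.4547, 0.1561, 12.3, 0.173, 0.043, (268, 212))
0 x [-0.2, 8.6, -2.1, 20.11, 6.73, 10.46] rows 5.7
0 x [-0.2, 8.6, -2.1, 21.12, 6.74, 17.18] rows 1.6
```

{"method": "servo_tool", "body": {"series": [[0, 8.6, -2.1, 20, 6.7, 6, 100], [0, 8.6, -2.1, 20, 6.7, 6, 100], [0, 8.6, -2.1, 20, 6.7, 6, 100], [0, 8.6, -2.1, 20, 6.7, 6, 100], [0, 8.6, -2.1, 20, 6.7, 6, 100], [0, 8.6, -2.1, 20, 6.7, 6, 100], [0, 8.6, -2.1, 20.2, 6.7, 10.5, 100], [0, 8.6, -2.1, 20.2, 6.7, 10.5, 100], [0, 8.6, -2.1, 20.2, 6.7, 10.5, 100], [0, 8.6, -2.1, 20.2, 6.7, 10.5, 100], [0, 8.6, -2.1, 20.2, 6.7, 10.5, 100]]}}

```text
time: 18.72
position: [0.4436, -0.0569, 0.1421]
ee_rot: [-0.004, -0.018, 1.0, -0.001]
contact_force: [-0.2, 0.1, 0.2]
gripper_width: 1.005
finger_force: 0.0
```

Run:
```python
from plan import *
from h import *
st()
plan([[("x",pose(.4464,-.0573,.011,182.1,0,.0695))]])
ft,fs=both("w3",(240,100,460,270),(270,160,470,360))
```

```text
t18.72 p [ 0.4436 -0.0569  0.1421] yaw -177.9 tz [-0.008 -0.002 -1.   ] F [-0.2  0.1  0.2] w 1.005 ff 0.0
0 x [-0.1, -0.4, 0.0, -0.33, -0.05, 6.16] rows 1.5
```

View pics/w3.png

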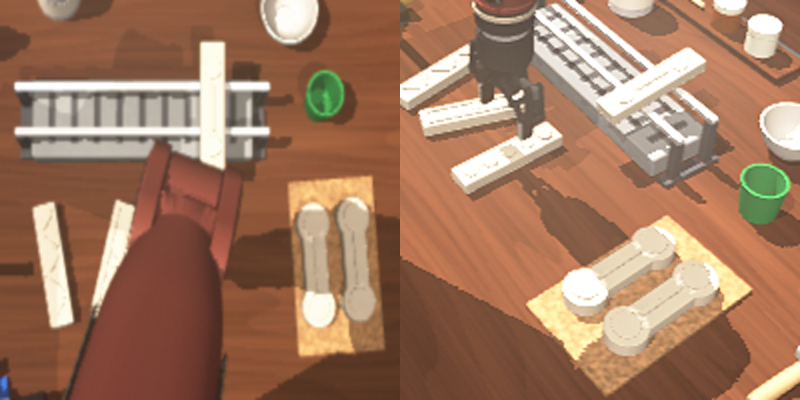

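Panel 4 lies square across both rails at top crop (212,105). The gripper is centred over the bossed panel at side crop (510,150).

{"method": "servo_tool", "body": {"series": [[0, -0.4, 0, -0.3, 0, 3, 100], [0, -0.4, 0, -0.3, 0, 5, 100], [0, -0.4, 0, -0.3, 0, 6.1, 100], [0, -0.4, 0, -0.3, 0, 6.1, 100], [0, -0.4, 0, -0.3, 0, 6.1, 30], [0, -0.4, 0, -0.3, 0, 6.1, 30], [0, -0.4, 0, -0.3, 0, 6.1, 30], [0, -0.4, 0, -0.3, 0, 6.1, 30], [0, -0.4, 0, -0.3, 0, 6.1, 30], [0, -0.4, 0, -0.3, 0, 6.1, 30], [0, -0.4, 0, -0.3, 0, 6.1, 30]]}}

```text
time: 19.73
position: [0.4457, -0.0567, 0.0811]
ee_rot: [-0.0, -0.018, 1.0, -0.001]
contact_force: [-2.3, -1.4, 11.6]
gripper_width: 0.448
finger_force: 59.9
```

Run:
```python
from plan import *
from h import *
st(); p,R=cur(); h=p[2]-.011; print(h)
ft=robot.grab_frame("top")
print("placed",panels(ft,(335,100,380,200),.107))
plan([[("up",(p+np.array([0,0,.15]),R))],[("above",deck(-.04,.07,h)),("near",deck(-.04,.002,h))]])
```

```text
t19.73 p [ 0.4457 -0.0567  0.0811] yaw -177.9 tz [-0.    -0.002 -1.   ] F [-2.3 -1.4 11.6] w 0.448 ff 59.9
0.07008507112034762
placed []
0 up [-0.0, -0.0, 0.0, 0.01, -0.03, -15.0] rows 3.6
1 above [0.1, -8.0, 2.1, -18.69, 0.56, -0.36] rows 4.5
1 near [0.1, -8.0, 2.1, -19.64, 0.53, 6.37] rows 1.6
```

{"method": "servo_tool", "body": {"series": [[0, 0, 0, 0, 0, -15, 30], [0, 0, 0, 0, 0, -15, 30], [0, 0, 0, 0, 0, -15, 30], [0, 0, 0, 0, 0, -15, 30], [0, 0, 0, 0, 0, -15, 30], [0, 0, 0, 0, 0, -15, 30]]}}

```text
time: 20.28
position: [0.4461, -0.0565, 0.2312]
ee_rot: [0.001, -0.018, 1.0, -0.001]
contact_force: [-0.7, -0.3, -2.4]
gripper_width: 0.447
finger_force: 62.8
```

{"method": "servo_tool", "body": {"series": [[0, -8, 2.1, -18.7, 0.6, -0.4, 30], [0, -8, 2.1, -18.7, 0.6, -0.4, 30], [0, -8, 2.1, -18.7, 0.6, -0.4, 30], [0, -8, 2.1, -18.7, 0.6, -0.4, 30], [0, -8, 2.1, -18.7, 0.6, -0.4, 30], [0, -8, 2.1, -18.7, 0.6, -0.4, 30], [0, -8, 2.1, -18.7, 0.6, -0.4, 30], [0, -8, 2.1, -18.7, 0.6, -0.4, 30], [0, -8, 2.1, -18.7, 0.6, -0.4, 30], [0, -8, 2.1, -18.7, 0.6, -0.4, 30]]}}

```text
time: 21.12
position: [0.6308, -0.0435, 0.2331]
ee_rot: [0.068, 0.0, 0.998, 0.001]
contact_force: [-0.1, 0.3, -2.4]
gripper_width: 0.448
finger_force: 62.7
```

Run:
```python
from plan import *
from h import *
st()
plan([[("near",deck(-.04,.002,.0701)),("on",deck(-.04,0,.0701))]])
fs=robot.grab_frame("side"); ft=robot.grab_frame("top"); cv2.imwrite("pics/p3.png",np.vstack([fs["color"][100:300,200:500,::-1],ft["color"][100:260,200:500,::-1]]))
```

```text
t21.12 p [ 0.6308 -0.0435  0.2331] yaw 180.0 tz [ 0.136  0.002 -0.991] F [-0.1  0.3 -2.4] w 0.448 ff 62.7
0 near [0.1, -0.2, -0.0, -0.19, -0.09, 6.67] rows 1.6
0 on [0.1, -0.2, -0.0, -0.2, -0.09, 6.87] rows 0.0
```

View pics/p3.png

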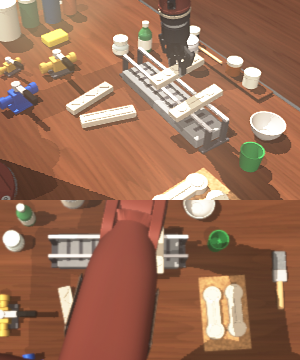

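The panel is held above the rails beside panel 4, at (180,70), and the other two wet panels are undisturbed. I'll lower it.

{"method": "servo_tool", "body": {"series": [[0, -0.2, 0, -0.2, 0, 3.5, 30], [0, -0.2, 0, -0.2, 0, 5.5, 30], [0, -0.2, 0, -0.2, 0, 6.5, 30], [0, -0.2, 0, -0.2, 0, 6.85, 30], [0, -0.2, 0, -0.2, 0, 6.85, 30], [0, -0.2, 0, -0.2, 0, 6.85, 68], [0, -0.2, 0, -0.2, 0, 6.85, 68], [0, -0.2, 0, -0.2, 0, 6.85, 68], [0, -0.2, 0, -0.2, 0, 6.85, 68], [0, -0.2, 0, -0.2, 0, 2, 68], [0, -0.2, 0, -0.2, 0, -4, 68], [0, -0.2, 0, -0.2, 0, -4, 68]]}}

```text
time: 22.22
position: [0.6289, -0.0436, 0.2772]
ee_rot: [0.072, -0.0, 0.997, 0.001]
contact_force: [0.6, -0.7, -0.0]
gripper_width: 0.681
finger_force: 0.0
```

Run:
```python
from plan import *
from h import *
st()
ft=robot.grab_frame("top")
print(*panels(ft,(250,180,395,250),.022),sep="\n")
plan([[("x",pose(.4567,.0494,.08,163.9)),("x",pose(.4567,.0494,.011,163.9,0,.069))]])
```

```text
t22.22 p [ 0.6289 -0.0436  0.2772] yaw -180.0 tz [ 0.144  0.001 -0.99 ] F [ 0.6 -0.7 -0. ] w 0.681 ff 0.0

0 x [1.2, 8.6, 16.1, 19.17, 9.34, 10.63] rows 5.7
0 x [1.2, 8.6, 16.1, 20.19, 9.34, 17.35] rows 1.6
```

{"method": "servo_tool", "body": {"series": [[1.2, 8.6, 16.1, 19, 9.3, 6, 100], [1.2, 8.6, 16.1, 19, 9.3, 6, 100], [1.2, 8.6, 16.1, 19, 9.3, 6, 100], [1.2, 8.6, 16.1, 19, 9.3, 6, 100], [1.2, 8.6, 16.1, 19, 9.3, 6, 100], [1.2, 8.6, 16.1, 19, 9.3, 6, 100], [1.2, 8.6, 16.1, 19.2, 9.3, 10.6, 100], [1.2, 8.6, 16.1, 19.2, 9.3, 10.6, 100], [1.2, 8.6, 16.1, 19.2, 9.3, 10.6, 100], [1.2, 8.6, 16.1, 19.2, 9.3, 10.6, 100], [1.2, 8.6, 16.1, 19.2, 9.3, 10.6, 100]]}}

```text
time: 23.18
position: [0.4543, 0.0494, 0.1428]
ee_rot: [-0.004, 0.14, 0.99, 0.0]
contact_force: [-0.7, 0.3, -0.2]
gripper_width: 0.999
finger_force: 0.0
```

Run:
```python
from plan import *
from h import *
st()
plan([[("x",pose(.4567,.0494,.011,163.9,0,.0695))]])
fs=robot.grab_frame("side"); ft=robot.grab_frame("top")
print(*panels(ft,(250,180,395,250),.022,200),sep="\n")
cv2.imwrite("pics/w2.png",cv2.resize(np.vstack([fs["color"][100:260,230:480,::-1],ft["color"][100:240,230:480,::-1]]),None,fx=2,fy=2))
```

```text
t23.18 p [0.4543 0.0494 0.1428] yaw 163.9 tz [-0.009  0.002 -1.   ] F [-0.7  0.3 -0.2] w 0.999 ff 0.0
0 x [-0.0, -0.5, -0.0, -0.28, 0.07, 6.23] rows 1.5
```

View pics/w2.png

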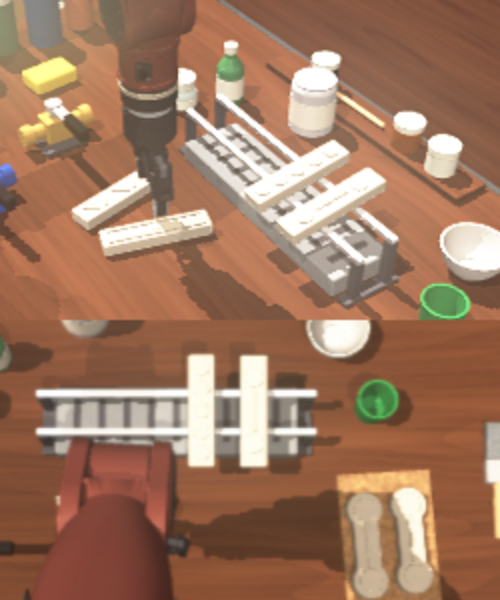

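Two wet panels are placed with a clear gap, at top crop (200,410) and (253,410). The gripper is over the next one at (157,215).

{"method": "servo_tool", "body": {"series": [[0, -0.5, 0, -0.3, 0, 3, 85], [0, -0.5, 0, -0.3, 0, 5, 85], [0, -0.5, 0, -0.3, 0, 6.2, 85], [0, -0.5, 0, -0.3, 0, 6.2, 85], [0, -0.5, 0, -0.3, 0, 6.2, 30], [0, -0.5, 0, -0.3, 0, 6.2, 30], [0, -0.5, 0, -0.3, 0, 6.2, 30], [0, -0.5, 0, -0.3, 0, 6.2, 30], [0, -0.5, 0, -0.3, 0, 6.2, 30], [0, -0.5, 0, -0.3, 0, 6.2, 30], [0, -0.5, 0, -0.3, 0, 6.2, 30]]}}

```text
time: 24.2
position: [0.4564, 0.0488, 0.081]
ee_rot: [0.0, 0.14, 0.99, -0.0]
contact_force: [-1.9, -1.4, 7.5]
gripper_width: 0.446
finger_force: 60.4
```

Run:
```python
from plan import *
from h import *
st(); p,R=cur(); h=p[2]-.011; print(h)
plan([[("up",(p+np.array([0,0,.15]),R))],[("above",deck(.04,.07,h)),("near",deck(.04,.002,h))]])
```

```text
t24.20 p [0.4564 0.0488 0.081 ] yaw 163.9 tz [ 0.    -0.001 -1.   ] F [-1.9 -1.4  7.5] w 0.446 ff 60.4
0.06999104017678077
0 up [0.0, 0.0, 0.0, -0.01, -0.01, -15.0] rows 3.6
1 above [-1.2, -7.9, -16.1, -17.27, 3.62, -0.34] rows 4.2
1 near [-1.2, -7.9, -16.1, -18.18, 3.89, 6.39] rows 1.6
```

{"method": "servo_tool", "body": {"series": [[0, 0, 0, 0, 0, -15, 30], [0, 0, 0, 0, 0, -15, 30], [0, 0, 0, 0, 0, -15, 30], [0, 0, 0, 0, 0, -15, 30], [0, 0, 0, 0, 0, -15, 30], [0, 0, 0, 0, 0, -15, 30]]}}

```text
time: 24.7
position: [0.4566, 0.049, 0.2313]
ee_rot: [0.001, 0.14, 0.99, -0.0]
contact_force: [-0.6, 0.5, -3.7]
gripper_width: 0.449
finger_force: 63.1
```

{"method": "servo_tool", "body": {"series": [[-1.2, -7.9, -16.1, -17.3, 3.6, -0.3, 30], [-1.2, -7.9, -16.1, -17.3, 3.6, -0.3, 30], [-1.2, -7.9, -16.1, -17.3, 3.6, -0.3, 30], [-1.2, -7.9, -16.1, -17.3, 3.6, -0.3, 30], [-1.2, -7.9, -16.1, -17.3, 3.6, -0.3, 30], [-1.2, -7.9, -16.1, -17.3, 3.6, -0.3, 30], [-1.2, -7.9, -16.1, -17.3, 3.6, -0.3, 30], [-1.2, -7.9, -16.1, -17.3, 3.6, -0.3, 30], [-1.2, -7.9, -16.1, -17.3, 3.6, -0.3, 30], [-1.2, -7.9, -16.1, -17.3, 3.6, -0.3, 30]]}}

```text
time: 25.53
position: [0.6309, 0.0358, 0.2321]
ee_rot: [0.068, -0.0, 0.998, 0.001]
contact_force: [-0.7, 0.4, -2.8]
gripper_width: 0.447
finger_force: 63.0
```

Run:
```python
from plan import *
from h import *
st()
plan([[("near",deck(.04,.002,.07)),("on",deck(.04,0,.07))]])
fs=robot.grab_frame("side"); 
# held panel check: contour in side view around predicted centre
p,R=cur(); c=p+.07*R.as_matrix()[:,2]; X=R.as_matrix()[:,0]
hsv=cv2.cvtColor(fs["color"],cv2.COLOR_RGB2HSV); m=cv2.inRange(hsv,(8,0,140),(40,110,255))
for s in np.arange(-.105,.11,.01):
    u,v=proj(fs,c+s*X)[0].astype(int); print("%.3f:%d"%(s,m[v,u]>0),end=" ")
```

```text
t25.53 p [0.6309 0.0358 0.2321] yaw -180.0 tz [ 0.136  0.001 -0.991] F [-0.7  0.4 -2.8] w 0.447 ff 63.0
0 near [0.1, -0.2, 0.0, -0.2, -0.02, 6.58] rows 1.6
0 on [0.1, -0.2, 0.0, -0.2, -0.02, 6.78] rows 0.0
-0.105:0 -0.095:1 -0.085:1 -0.075:1 -0.065:1 -0.055:1 -0.045:0 -0.035:0 -0.025:0 -0.015:0 -0.005:1 0.005:1 0.015:0 0.025:0 0.035:1 0.045:1 0.055:0 0.065:1 0.075:1 0.085:1 0.095:1 0.105:1
```

Still held and centred. I'll place it.

{"method": "servo_tool", "body": {"series": [[0, -0.2, 0, -0.2, 0, 3.5, 30], [0, -0.2, 0, -0.2, 0, 5.5, 30], [0, -0.2, 0, -0.2, 0, 6.5, 30], [0, -0.2, 0, -0.2, 0, 6.8, 30], [0, -0.2, 0, -0.2, 0, 6.8, 30], [0, -0.2, 0, -0.2, 0, 6.8, 68], [0, -0.2, 0, -0.2, 0, 6.8, 68], [0, -0.2, 0, -0.2, 0, 6.8, 68], [0, -0.2, 0, -0.2, 0, 6.8, 68], [0, -0.2, 0, -0.2, 0, 2, 68], [0, -0.2, 0, -0.2, 0, -4, 68], [0, -0.2, 0, -0.2, 0, -4, 68]]}}

```text
time: 26.58
position: [0.629, 0.0355, 0.2761]
ee_rot: [0.072, -0.0, 0.997, 0.0]
contact_force: [1.4, -1.7, 0.6]
gripper_width: 0.678
finger_force: 0.0
```

Run:
```python
from plan import *
from h import *
st()
ft=robot.grab_frame("top")
print(*panels(ft,(240,180,395,250),.022),sep="\n")
plan([[("x",pose(.4548,.1561,.08,192.1)),("x",pose(.4548,.1561,.011,192.1,0,.069))]])
```

```text
t26.58 p [0.629  0.0355 0.2761] yaw -180.0 tz [ 0.144  0.001 -0.99 ] F [ 1.4 -1.7  0.6] w 0.678 ff 0.0

0 x [-0.9, 8.6, -12.1, 19.34, 12.06, 10.48] rows 6.0
0 x [-0.9, 8.6, -12.1, 20.36, 12.06, 17.21] rows 1.6
```

{"method": "servo_tool", "body": {"series": [[-0.9, 8.6, -12.1, 19.2, 12, 6, 85], [-0.9, 8.6, -12.1, 19.2, 12, 6, 85], [-0.9, 8.6, -12.1, 19.2, 12, 6, 85], [-0.9, 8.6, -12.1, 19.2, 12, 6, 85], [-0.9, 8.6, -12.1, 19.2, 12, 6, 85], [-0.9, 8.6, -12.1, 19.2, 12, 6, 85], [-0.9, 8.6, -12.1, 19.4, 12, 10.5, 85], [-0.9, 8.6, -12.1, 19.4, 12, 10.5, 85], [-0.9, 8.6, -12.1, 19.4, 12, 10.5, 85], [-0.9, 8.6, -12.1, 19.4, 12, 10.5, 85], [-0.9, 8.6, -12.1, 19.4, 12, 10.5, 85]]}}

```text
time: 27.55
position: [0.4525, 0.1554, 0.1425]
ee_rot: [-0.004, -0.105, 0.994, 0.001]
contact_force: [-0.6, 0.2, 0.4]
gripper_width: 0.848
finger_force: 0.0
```

Run:
```python
from plan import *
from h import *
st()
plan([[("x",pose(.4548,.1561,.011,192.1,0,.0695))]])
fs=robot.grab_frame("side"); ft=robot.grab_frame("top")
cv2.imwrite("pics/w1.png",cv2.resize(np.vstack([fs["color"][100:260,230:480,::-1],ft["color"][100:240,230:480,::-1]]),None,fx=2,fy=2))
```

```text
t27.55 p [0.4525 0.1554 0.1425] yaw -167.9 tz [-0.008  0.001 -1.   ] F [-0.6  0.2  0.4] w 0.848 ff 0.0
0 x [0.2, -0.4, -0.0, -0.29, 0.0, 6.2] rows 1.5
```

View pics/w1.png

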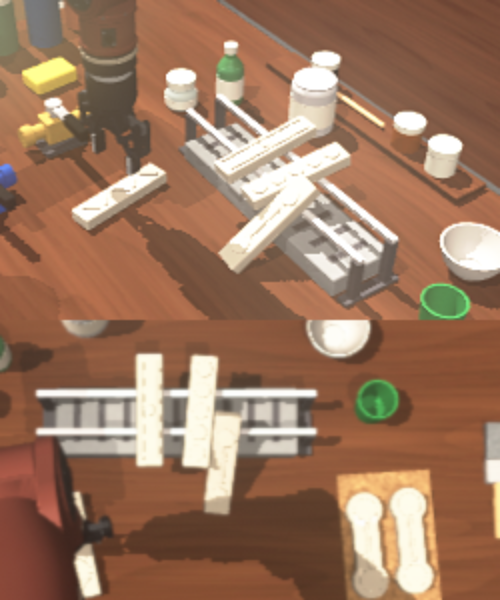

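A knock has struck panel 4. It now leans from the near rail down towards the bench at top crop (222,460), and its neighbour at (200,410) has been turned slightly. I'll finish this panel first and then mend those two.

{"method": "servo_tool", "body": {"series": [[0, -0.4, 0, -0.3, 0, 3, 85], [0, -0.4, 0, -0.3, 0, 5, 85], [0, -0.4, 0, -0.3, 0, 6.2, 85], [0, -0.4, 0, -0.3, 0, 6.2, 85], [0, -0.4, 0, -0.3, 0, 6.2, 30], [0, -0.4, 0, -0.3, 0, 6.2, 30], [0, -0.4, 0, -0.3, 0, 6.2, 30], [0, -0.4, 0, -0.3, 0, 6.2, 30], [0, -0.4, 0, -0.3, 0, 6.2, 30], [0, -0.4, 0, -0.3, 0, 6.2, 30], [0, -0.4, 0, -0.3, 0, 6.2, 30]]}}

```text
time: 28.57
position: [0.4544, 0.1563, 0.0806]
ee_rot: [-0.0, -0.106, 0.994, 0.001]
contact_force: [-2.1, -1.2, 7.3]
gripper_width: 0.453
finger_force: 60.7
```

Run:
```python
from plan import *
from h import *
st(); p,R=cur(); h=p[2]-.011; print(h)
plan([[("up",(p+np.array([0,0,.15]),R))],[("above",deck(.12,.07,h)),("near",deck(.12,.002,h))]])
```

```text
t28.57 p [0.4544 0.1563 0.0806] yaw -167.9 tz [-0.001  0.002 -1.   ] F [-2.1 -1.2  7.3] w 0.453 ff 60.7
0.06959505044754713
0 up [0.0, 0.0, 0.0, 0.0, 0.03, -15.0] rows 3.6
1 above [1.0, -8.0, 12.1, -16.55, -7.71, -0.37] rows 4.4
1 near [1.0, -8.0, 12.1, -17.48, -7.92, 6.36] rows 1.6
```

{"method": "servo_tool", "body": {"series": [[0, 0, 0, 0, 0, -15, 30], [0, 0, 0, 0, 0, -15, 30], [0, 0, 0, 0, 0, -15, 30], [0, 0, 0, 0, 0, -15, 30], [0, 0, 0, 0, 0, -15, 30], [0, 0, 0, 0, 0, -15, 30]]}}

```text
time: 29.07
position: [0.4547, 0.1562, 0.2309]
ee_rot: [0.001, -0.106, 0.994, 0.001]
contact_force: [-0.2, 0.5, -4.6]
gripper_width: 0.452
finger_force: 63.1
```

{"method": "servo_tool", "body": {"series": [[1, -8, 12.1, -16.6, -7.7, -0.4, 30], [1, -8, 12.1, -16.6, -7.7, -0.4, 30], [1, -8, 12.1, -16.6, -7.7, -0.4, 30], [1, -8, 12.1, -16.6, -7.7, -0.4, 30], [1, -8, 12.1, -16.6, -7.7, -0.4, 30], [1, -8, 12.1, -16.6, -7.7, -0.4, 30], [1, -8, 12.1, -16.6, -7.7, -0.4, 30], [1, -8, 12.1, -16.6, -7.7, -0.4, 30], [1, -8, 12.1, -16.6, -7.7, -0.4, 30], [1, -8, 12.1, -16.6, -7.7, -0.4, 30]]}}

```text
time: 29.9
position: [0.6313, 0.116, 0.232]
ee_rot: [0.068, -0.0, 0.998, -0.0]
contact_force: [-1.2, -0.5, -2.9]
gripper_width: 0.448
finger_force: 63.0
```

Run:
```python
from plan import *
st()
plan([[("near",deck(.12,.002,.0698)),("on",deck(.12,0,.0698))]])
```

```text
t29.90 p [0.6313 0.116  0.232 ] yaw -180.0 tz [ 0.136 -0.    -0.991] F [-1.2 -0.5 -2.9] w 0.448 ff 63.0
0 near [-0.0, -0.2, 0.0, -0.17, -0.03, 6.59] rows 1.6
0 on [-0.0, -0.2, 0.0, -0.17, -0.03, 6.79] rows 0.0
```

{"method": "servo_tool", "body": {"series": [[0, -0.2, 0, -0.2, 0, 3.5, 30], [0, -0.2, 0, -0.2, 0, 5.5, 30], [0, -0.2, 0, -0.2, 0, 6.5, 30], [0, -0.2, 0, -0.2, 0, 6.8, 30], [0, -0.2, 0, -0.2, 0, 6.8, 30], [0, -0.2, 0, -0.2, 0, 6.8, 68], [0, -0.2, 0, -0.2, 0, 6.8, 68], [0, -0.2, 0, -0.2, 0, 6.8, 68], [0, -0.2, 0, -0.2, 0, 6.8, 68], [0, -0.2, 0, -0.2, 0, 2, 68], [0, -0.2, 0, -0.2, 0, -4, 68], [0, -0.2, 0, -0.2, 0, -4, 68]]}}

```text
time: 30.9
position: [0.6294, 0.1158, 0.2764]
ee_rot: [0.072, -0.0, 0.997, -0.0]
contact_force: [1.0, 0.6, 0.6]
gripper_width: 0.68
finger_force: 0.0
```

Run:
```python
from plan import *
from h import *
st()
ft,fs=both("k",(290,100,390,200),(320,160,420,260))
```

```text
t30.90 p [0.6294 0.1158 0.2764] yaw -180.0 tz [ 0.144 -0.    -0.99 ] F [1.  0.6 0.6] w 0.680 ff 0.0
```

View pics/k.png

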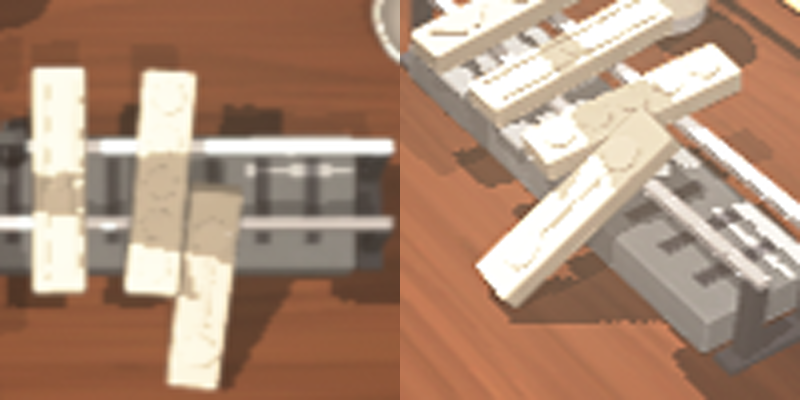

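Run:
```python
from plan import *
from h import *
ft=robot.grab_frame("top"); fs=robot.grab_frame("side")
T=lambda u,v:[290+u/4,100+v/4]; S=lambda u,v:[320+(u-400)/4,160+v/4]
q={}
for n,a,b in(("up",(215,191),(655,130)),("lo",(193,386),(496,283)),("lo1",(168,383),(477,265)),("lo2",(218,388),(515,305)),("up1",(188,188),(635,110)),("up2",(242,195),(676,150))):
    q[n]=tri(ft,T(*a),fs,S(*b)); print(n,np.round(q[n][0],4),"err %.4f"%q[n][1])
d=q["up"][0]-q["lo"][0]; print("len",np.linalg.norm(d),"slope deg",np.degrees(np.arcsin(d[2]/np.linalg.norm(d))),"yaw",np.degrees(np.arctan2(d[1],d[0])))
print("axis x lo2-lo1",q["lo2"][0]-q["lo1"][0],q["up2"][0]-q["up1"][0])
# panel bosses at y-.04
c=np.array([T(140,70),T(195,73),T(127,292),T(178,295)]); print(np.round(onz(ft,c,.107),4)); c=np.array([T(32,67),T(84,67),T(32,292),T(84,292)]); print(np.round(onz(ft,c,.107),4))
```

```text
up [ 0.6408 -0.0819  0.1087] err 0.0013
lo [ 0.5072 -0.0694  0.0151] err 0.0054
lo1 [ 0.5076 -0.0482  0.0166] err 0.0011
lo2 [ 0.5076 -0.0906  0.0095] err 0.0083
up1 [ 0.6407 -0.0605  0.1134] err 0.0041
up2 [ 0.6403 -0.1036  0.1046] err 0.0026
len 0.16356225536136618 slope deg 34.9012610379173 yaw -5.3391662496267305
axis x lo2-lo1 [-2.89090057e-06 -4.24020262e-02 -7.08441416e-03] [-0.00039643 -0.04317465 -0.00875493]
[[ 0.7371 -0.0256  0.107 ]
 [ 0.7346 -0.0678  0.107 ]
 [ 0.5639 -0.015   0.107 ]
 [ 0.5614 -0.0536  0.107 ]]
[[0.7399 0.0574 0.107 ]
 [0.7397 0.0175 0.107 ]
 [0.5641 0.0569 0.107 ]
 [0.564  0.0175 0.107 ]]
```

Triangulation puts panel 4 on a 35° lean at yaw -5°, touching its neighbour. I'll grip it 30 mm below its middle, with the tool square to it.

Run:
```python
from plan import *
a=np.radians(35); n=np.array([-np.sin(a),0,np.cos(a)]); C=np.array([.574,-.0757,.062])
s=-.030; u=np.array([np.cos(a)*np.cos(np.radians(-5.3)),np.cos(a)*np.sin(np.radians(-5.3)),np.sin(a)])
P=C+s*u-.011*n; print(P)
g=lambda up:pose(*(P+n*up),174.7,a,.069)
p,R=cur()
plan([[("hi",pose(.52,-.075,.19,178,.35,.069)),("far",g(.09))],[("grasp",g(0))],[("off",pose(*(P+n*.04+[0,-.01,0]),174.7,a,.069)),("lift",pose(*(P+n*.04+[-.02,-.04,.13]),174.7,a,.069))]])
```

```text
[ 0.55583984 -0.07343003  0.03578203]
0 hi [-0.2, -11.9, 2.0, 13.41, -19.07, -0.06] rows 5.6
0 far [-1.2, -26.8, 5.2, 17.81, -18.91, 8.28] rows 2.3
1 grasp [0.0, 0.0, 0.0, -0.0, 0.0, 9.0] rows 2.2
2 off [0.0, 0.0, 0.0, -0.09, -1.0, -4.0] rows 1.0
2 lift [0.0, 0.0, 0.0, -6.16, -3.45, -15.8] rows 3.2
```

{"method": "servo_tool", "body": {"series": [[-0.2, -11.9, 2, 13.4, -19.1, -0.1, 80], [-0.2, -11.9, 2, 13.4, -19.1, -0.1, 80], [-0.2, -11.9, 2, 13.4, -19.1, -0.1, 80], [-0.2, -11.9, 2, 13.4, -19.1, -0.1, 80], [-0.2, -11.9, 2, 13.4, -19.1, -0.1, 80], [-0.2, -11.9, 2, 13.4, -19.1, -0.1, 80], [-0.2, -11.9, 2, 13.4, -19.1, -0.1, 80], [-1.2, -26.8, 5.2, 17.8, -18.9, 8.3, 80], [-1.2, -26.8, 5.2, 17.8, -18.9, 8.3, 80], [-1.2, -26.8, 5.2, 17.8, -18.9, 8.3, 80], [-1.2, -26.8, 5.2, 17.8, -18.9, 8.3, 80], [-1.2, -26.8, 5.2, 17.8, -18.9, 8.3, 80]], "squeeze": 80}}

```text
time: 32.1
position: [0.4577, -0.0707, 0.1595]
ee_rot: [0.295, 0.045, 0.954, 0.015]
contact_force: [-2.1, 0.5, -1.9]
gripper_width: 0.802
finger_force: 0.0
```

Run:
```python
from plan import *
st(); p,R=cur(); print(np.round(R.as_matrix(),3).tolist())
a=np.radians(35)
plan([[("far",pose(.55584-.0516,-.07343,.03578+.0737,174.7,a,.069)),("grasp",pose(.55584,-.07343,.03578,174.7,a,.069))]])
from h import *
ft=robot.grab_frame("top"); fs=robot.grab_frame("side")
# fingertip line predicted pixel vs panel line
T=p+.073*R.as_matrix()[:,2]; print(proj(fs,T),proj(fs,[.5494,-.0735,.0448]))
```

```text
t32.10 p [ 0.4577 -0.0707  0.1595] yaw 173.3 tz [ 0.565  0.003 -0.825] F [-2.1  0.5 -1.9] w 0.802 ff 0.0
[[-0.821, 0.078, 0.565], [0.096, 0.995, 0.003], [-0.562, 0.056, -0.825]]
0 far [0.1, -0.6, -0.2, -0.96, -0.18, -0.15] rows 0.2
0 grasp [0.1, -0.6, -0.2, -1.06, -0.19, 8.85] rows 2.2
[[341.54473086 210.70748124]] [[355.94892131 218.83561927]]
```

{"method": "servo_tool", "body": {"series": [[0, 0, 0, -0.6, -0.2, 0, 80], [0, 0, 0, -0.6, -0.2, 0, 80], [0, 0, 0, -0.6, -0.2, 3, 80], [0, 0, 0, -0.6, -0.2, 5, 80], [0, 0, 0, -0.6, -0.2, 5, 80]]}}

```text
time: 32.62
position: [0.5003, -0.0766, 0.1269]
ee_rot: [0.3, 0.044, 0.953, 0.013]
contact_force: [-1.4, 0.6, 0.2]
gripper_width: 0.8
finger_force: 0.0
```

Run:
```python
from plan import *
st()
plan([[("grasp",pose(.55584,-.07343,.03578,174.7,np.radians(35),.069))]])
```

```text
t32.62 p [ 0.5003 -0.0766  0.1269] yaw 173.6 tz [ 0.572 -0.001 -0.82 ] F [-1.4  0.6  0.2] w 0.800 ff 0.0
0 grasp [-0.1, -0.1, 0.1, 0.7, 0.25, 3.75] rows 0.9
```

{"method": "servo_tool", "body": {"series": [[0, 0, 0, 0.5, 0.2, 2, 80], [0, 0, 0, 0.6, 0.2, 3.7, 80], [0, 0, 0, 0.6, 0.2, 3.7, 80], [0, 0, 0, 0.6, 0.2, 3.7, 80], [0, 0, 0, 0.6, 0.2, 3.7, 30], [0, 0, 0, 0.6, 0.2, 3.7, 30], [0, 0, 0, 0.6, 0.2, 3.7, 30], [0, 0, 0, 0.6, 0.2, 3.7, 30], [0, 0, 0, 0.6, 0.2, 3.7, 30], [0, 0, 0, 0.6, 0.2, 3.7, 30]], "squeeze": 80}}

```text
time: 33.45
position: [0.5142, -0.0738, 0.0952]
ee_rot: [0.3, 0.044, 0.953, 0.013]
contact_force: [-4.3, 0.7, 7.3]
gripper_width: 0.448
finger_force: 79.1
```

Run:
```python
from plan import *
st()
p,R=cur(); X=R.as_matrix()
print(np.round(p+.069*X[:,2],4), np.round(X,3).tolist())
```

```text
t33.45 p [ 0.5142 -0.0738  0.0952] yaw 173.6 tz [ 0.573 -0.002 -0.819] F [-4.3  0.7  7.3] w 0.448 ff 79.1
[ 0.5538 -0.0739  0.0386] [[-0.816, 0.076, 0.573], [0.091, 0.996, -0.002], [-0.571, 0.051, -0.819]]
```

{"method": "servo_tool", "body": {"series": [[0, 0, 0, 0, -0.5, -2, 30], [0, 0, 0, -0.1, -1, -4, 30], [0, 0, 0, -6, -3.5, -15.8, 30], [0, 0, 0, -6, -3.5, -15.8, 30], [0, 0, 0, -6, -3.5, -15.8, 30], [0, 0, 0, -6, -3.5, -15.8, 30], [0, 0, 0, -6, -3.5, -15.8, 30], [0, 0, 0, -6, -3.5, -15.8, 30]]}}

```text
time: 34.12
position: [0.4696, -0.1138, 0.2563]
ee_rot: [0.3, 0.044, 0.953, 0.013]
contact_force: [-0.8, 1.1, -1.9]
gripper_width: 0.449
finger_force: 81.6
```

```bash
cat >> plan.py <<'E'
def deckx(x,y,up=0.,h=.069,yaw=180):
    n=np.array([-np.sin(PI),0,np.cos(PI)]); c=D+[0,y,0]+n*(.011+up)+x*np.array([np.cos(PI),0,np.sin(PI)]); return pose(*c,yaw,PI,h)
E
python3 - <<'E'
from plan import *
from h import *
st()
plan([[("above",deckx(-.03,-.12,.08,.0724)),("on",deckx(-.03,-.12,0,.0724))]])
ft=robot.grab_frame("top"); fs=robot.grab_frame("side")
p,R=cur(); X=R.as_matrix(); c=p+.0724*X[:,2]
# where are panel ends in the side view along the predicted top edge line
hsv=cv2.cvtColor(fs["color"],cv2.COLOR_RGB2HSV); m=cv2.inRange(hsv,(8,0,140),(40,110,255))
print(*["%.3f:%d"%(s,m[tuple(proj(fs,c-s*X[:,0])[0].astype(int)[::-1])]>0) for s in np.arange(-.075,.14,.008)])
E
```

```text
t34.12 p [ 0.4696 -0.1138  0.2563] yaw 173.6 tz [ 0.573 -0.002 -0.82 ] F [-0.8  1.1 -1.9] w 0.449 ff 81.6
0 above [1.1, 26.9, -5.2, -10.03, -0.11, 8.65] rows 3.8
0 on [1.1, 26.9, -5.2, -6.42, -0.43, 15.78] rows 1.9
-0.075:0 -0.067:0 -0.059:0 -0.051:1 -0.043:1 -0.035:1 -0.027:1 -0.019:1 -0.011:0 -0.003:0 0.005:0 0.013:1 0.021:0 0.029:0 0.037:0 0.045:0 0.053:0 0.061:0 0.069:0 0.077:0 0.085:0 0.093:0 0.101:0 0.109:1 0.117:0 0.125:1 0.133:1
```

{"method": "servo_tool", "body": {"series": [[1.1, 26.9, -5.2, -10, -0.1, 6, 30], [1.1, 26.9, -5.2, -10, -0.1, 6, 30], [1.1, 26.9, -5.2, -10, -0.1, 6, 30], [1.1, 26.9, -5.2, -10, -0.1, 6, 30], [1.1, 26.9, -5.2, -10, -0.1, 6, 30], [1.1, 26.9, -5.2, -10, -0.1, 6, 30], [1.1, 26.9, -5.2, -10, -0.1, 8.6, 30], [1.1, 26.9, -5.2, -10, -0.1, 8.6, 30], [1.1, 26.9, -5.2, -10, -0.1, 8.6, 30], [1.1, 26.9, -5.2, -10, -0.1, 8.6, 30], [1.1, 26.9, -5.2, -10, -0.1, 8.6, 30]]}}

```text
time: 35.13
position: [0.6, -0.1239, 0.2424]
ee_rot: [0.07, -0.0, 0.998, 0.001]
contact_force: [0.1, -1.0, -0.7]
gripper_width: 0.446
finger_force: 81.4
```

Run:
```python
from plan import *
from h import *
st()
plan([[("on+2",deckx(-.03,-.12,.002,.0724)),("on",deckx(-.03,-.12,0,.0724))]])
fs=robot.grab_frame("side"); p,R=cur(); X=R.as_matrix(); c=p+.0724*X[:,2]+.011*-X[:,2]
hsv=cv2.cvtColor(fs["color"],cv2.COLOR_RGB2HSV)
print(*["%.3f:%s"%(s,hsv[tuple(proj(fs,c-s*X[:,0])[0].astype(int)[::-1])].tolist()) for s in np.arange(-.065,.14,.01)])
```

```text
t35.13 p [ 0.6    -0.1239  0.2424] yaw -180.0 tz [ 0.139  0.001 -0.99 ] F [ 0.1 -1.  -0.7] w 0.446 ff 81.4
0 on+2 [0.1, -0.0, 0.0, -0.1, -0.05, 7.79] rows 1.9
0 on [0.1, -0.0, 0.0, -0.1, -0.05, 7.99] rows 0.0
-0.065:[0, 0, 255] -0.055:[15, 61, 176] -0.045:[0, 0, 255] -0.035:[30, 1, 255] -0.025:[21, 39, 247] -0.015:[0, 0, 255] -0.005:[19, 45, 240] 0.005:[16, 53, 193] 0.015:[14, 59, 95] 0.025:[15, 60, 93] 0.035:[14, 58, 92] 0.045:[15, 62, 91] 0.055:[14, 50, 102] 0.065:[14, 67, 80] 0.075:[16, 67, 180] 0.085:[22, 30, 254] 0.095:[30, 4, 255] 0.105:[27, 9, 255] 0.115:[27, 10, 255] 0.125:[17, 74, 228] 0.135:[10, 135, 177]
```

{"method": "servo_tool", "body": {"series": [[0, 0, 0, -0.1, 0, 4, 30], [0, 0, 0, -0.1, 0, 6.5, 30], [0, 0, 0, -0.1, 0, 7.5, 30], [0, 0, 0, -0.1, 0, 7.9, 30], [0, 0, 0, -0.1, 0, 7.9, 30]]}}

```text
time: 35.6
position: [0.6125, -0.1239, 0.1642]
ee_rot: [0.069, -0.0, 0.998, 0.001]
contact_force: [-0.2, 0.8, -1.6]
gripper_width: 0.445
finger_force: 81.5
```

{"method": "servo_tool", "body": {"series": [[0, 0, 0, 0, 0, 0, 68], [0, 0, 0, 0, 0, 0, 68], [0, 0, 0, 0, 0, 0, 68], [0, 0, 0, 0, 0, 0, 68], [0, 0, 0, 0, 0, -4, 68], [0, 0, 0, 0, 0, -12, 68], [0, 0, 0, 0, 0, -12, 68], [0, 0, 0, 0, 0, -12, 68]]}}

```text
time: 36.27
position: [0.5985, -0.125, 0.2916]
ee_rot: [0.075, -0.0, 0.997, -0.001]
contact_force: [1.3, -0.3, 1.0]
gripper_width: 0.679
finger_force: 0.0
```

Run:
```python
from plan import *
st()
# move aside (over the mat side) to view the rack
plan([[("aside",(np.array([.42,-.20,.33]),pose(0,0,0,180)[1]))]])
```

```text
t36.27 p [ 0.5985 -0.125   0.2916] yaw -179.9 tz [ 0.15  -0.003 -0.989] F [ 1.3 -0.3  1. ] w 0.679 ff 0.0
0 aside [-0.2, 8.6, 0.1, 17.08, -7.5, -6.45] rows 4.7
```

{"method": "servo_tool", "body": {"series": [[0, 8.6, 0, 17, -7.5, -6.5, 68], [0, 8.6, 0, 17, -7.5, -6.5, 68], [0, 8.6, 0, 17, -7.5, -6.5, 68], [0, 8.6, 0, 17, -7.5, -6.5, 68], [0, 8.6, 0, 17, -7.5, -6.5, 68], [0, 8.6, 0, 17, -7.5, -6.5, 68], [0, 8.6, 0, 17, -7.5, -6.5, 68], [0, 8.6, 0, 17, -7.5, -6.5, 68]]}}

```text
time: 36.93
position: [0.4193, -0.1994, 0.324]
ee_rot: [-0.005, -0.0, 1.0, 0.0]
contact_force: [0.8, -0.2, 0.3]
gripper_width: 0.679
finger_force: 0.0
```

```bash
cat >> h.py <<'E'
def rackpanels(f):
    """panels on the rack: overhanging ends beyond the far rail and the near rail -> centre, yaw, extent"""
    hsv=cv2.cvtColor(f["color"],cv2.COLOR_RGB2HSV); m=cv2.inRange(hsv,(0,0,150),(179,100,255))
    col=lambda r0,r1:[(i,j) for i,j in runs(m[r0:r1].mean(0)>128) if 8<j-i<22 and 245<i<390]
    for nm,z,rows in(("far",.117,((120,125),(125,131))),("near",.099,((160,165),(165,169)))):
        print(nm,*["v%d: "%r[0]+str([np.round(onz(f,[(i+j-1)/2,(sum(r)-1)/2],z)[0,:2],4).tolist()+[j-i] for i,j in col(*r)]) for r in rows],sep="\n ")
    for u in[(i+j)//2 for i,j in col(120,131)]:
        v=np.where(m[105:185,u-2:u+3].mean(1)>128)[0]+105; print("ends x",u,v.min(),v.max(),np.round([onz(f,[u,v.min()-.5],.118)[0,0],onz(f,[u,v.max()+.5],.095)[0,0]],4))
def runs(b):
    d=np.flatnonzero(np.diff(np.r_[0,b.astype(int),0])); return list(zip(d[::2],d[1::2]))
E
python3 - <<'E'
from plan import *
from h import *
st()
ft=robot.grab_frame("top"); rackpanels(ft)
E
```

```text
t36.93 p [ 0.4193 -0.1994  0.324 ] yaw -180.0 tz [-0.01   0.001 -1.   ] F [ 0.8 -0.2  0.3] w 0.679 ff 0.0
far
 v120: [[0.7203, 0.1162, np.int64(14)], [0.7199, 0.037, np.int64(14)], [0.7195, -0.0452, np.int64(14)], [0.7192, -0.1213, np.int64(14)]]
 v125: [[0.703, 0.1176, np.int64(15)], [0.7027, 0.037, np.int64(14)], [0.7023, -0.0451, np.int64(14)], [0.702, -0.1211, np.int64(14)]]
near
 v160: [[0.5998, 0.0376, np.int64(14)], [0.5995, -0.0357, np.int64(14)], [0.5992, -0.1182, np.int64(16)]]
 v165: [[0.5861, 0.1185, np.int64(13)], [0.5858, 0.0391, np.int64(13)], [0.5855, -0.0326, np.int64(14)], [0.5852, -0.121, np.int64(14)]]
ends x 279 117 173 [0.7372 0.5652]
ends x 305 116 172 [0.74  0.568]
ends x 332 117 173 [0.7365 0.5646]
ends x 357 116 172 [0.7393 0.5674]
```

Run:
```python
from plan import *
plan([[("above",deckx(0,-.0350,.07,.069,175.3)),("grasp",deckx(0,-.0350,0,.070,175.3))]])
```

```text
0 above [-0.3, -8.6, 4.7, -21.41, 15.95, 8.82] rows 6.7
0 grasp [-0.3, -8.6, 4.7, -22.44, 15.94, 15.64] rows 1.7
```

{"method": "servo_tool", "body": {"series": [[-0.3, -8.6, 4.7, -21.4, 16, 5, 68], [-0.3, -8.6, 4.7, -21.4, 16, 5, 68], [-0.3, -8.6, 4.7, -21.4, 16, 5, 68], [-0.3, -8.6, 4.7, -21.4, 16, 5, 68], [-0.3, -8.6, 4.7, -21.4, 16, 5, 68], [-0.3, -8.6, 4.7, -21.4, 16, 5, 68], [-0.3, -8.6, 4.7, -21.4, 16, 5, 68], [-0.3, -8.6, 4.7, -21.4, 16, 5, 68], [-0.3, -8.6, 4.7, -21.4, 16, 8.8, 68], [-0.3, -8.6, 4.7, -21.4, 16, 8.8, 68], [-0.3, -8.6, 4.7, -21.4, 16, 8.8, 68]], "squeeze": 60}}

```text
time: 37.9
position: [0.6304, -0.0381, 0.2316]
ee_rot: [0.067, 0.04, 0.997, 0.003]
contact_force: [0.0, -0.8, 1.1]
gripper_width: 0.681
finger_force: 0.0
```

Run:
```python
from plan import *
st()
plan([[("grasp",deckx(0,-.0350,0,.070,175.3))]])
```

```text
t37.90 p [ 0.6304 -0.0381  0.2316] yaw 175.3 tz [ 0.134  0.002 -0.991] F [ 0.  -0.8  1.1] w 0.681 ff 0.0
0 grasp [0.1, -0.3, 0.1, -0.28, -0.11, 6.74] rows 1.6
```

{"method": "servo_tool", "body": {"series": [[0, -0.3, 0, -0.2, -0.1, 3, 68], [0, -0.3, 0, -0.2, -0.1, 5.5, 68], [0, -0.3, 0, -0.2, -0.1, 6.7, 68], [0, -0.3, 0, -0.2, -0.1, 6.7, 68], [0, -0.3, 0, -0.2, -0.1, 6.7, 30], [0, -0.3, 0, -0.2, -0.1, 6.7, 30], [0, -0.3, 0, -0.2, -0.1, 6.7, 30], [0, -0.3, 0, -0.2, -0.1, 6.7, 30], [0, -0.3, 0, -0.2, -0.1, 6.7, 30]]}}

```text
time: 38.65
position: [0.6437, -0.0403, 0.1696]
ee_rot: [0.073, 0.041, 0.996, 0.003]
contact_force: [-3.0, -0.3, 7.7]
gripper_width: 0.443
finger_force: 61.3
```

Run:
```python
from plan import *
st(); p,R=cur()
n=np.array([-np.sin(PI),0,np.cos(PI)]); h=(p-(D+[0,-.035,0]+n*.011))@(-R.as_matrix()[:,2]); print(h)
plan([[("up",deckx(0,-.0385,.03,h,180)),("on",deckx(0,-.0385,0.0005,h,180)),("away",deckx(0,-.0385,.12,h,180))]])
```

```text
t38.65 p [ 0.6437 -0.0403  0.1696] yaw 175.3 tz [ 0.147 -0.001 -0.989] F [-3.  -0.3  7.7] w 0.443 ff 61.3
0.07406083860167417
0 up [-0.0, 0.4, -4.7, 0.18, -0.27, -3.0] rows 0.7
0 on [-0.0, 0.4, -4.7, 0.2, -0.27, -0.05] rows 0.7
0 away [-0.0, 0.4, -4.7, 0.11, -0.27, -12.0] rows 2.9
```

{"method": "servo_tool", "body": {"series": [[0, 0.4, -4.7, 0.2, -0.3, -3, 30], [0, 0.4, -4.7, 0.2, -0.3, -3, 30], [0, 0.4, -4.7, 0.2, -0.3, -3, 30], [0, 0.4, -4.7, 0.2, -0.3, -1, 30], [0, 0.4, -4.7, 0.2, -0.3, 0, 30], [0, 0.4, -4.7, 0.2, -0.3, 0, 30]]}}

```text
time: 39.15
position: [0.6409, -0.0429, 0.1667]
ee_rot: [0.069, 0.0, 0.998, 0.0]
contact_force: [1.0, -0.2, 1.1]
gripper_width: 0.448
finger_force: 68.9
```

{"method": "servo_tool", "body": {"series": [[0, 0, 0, 0, 0, 0, 68], [0, 0, 0, 0, 0, 0, 68], [0, 0, 0, 0, 0, 0, 68], [0, 0, 0, 0, 0, 0, 68], [0, 0, 0, 0, 0, -4, 68], [0, 0, 0, 0, 0, -12, 68], [0, 0, 0, 0, 0, -12, 68], [0, 0, 0, 0, 0, -12, 68], [0, 0, 0, 0, 0, -12, 68]]}}

```text
time: 39.9
position: [0.6253, -0.0432, 0.2888]
ee_rot: [0.071, -0.0, 0.997, -0.0]
contact_force: [0.2, 0.0, -0.2]
gripper_width: 0.68
finger_force: 0.0
```

Run:
```python
from plan import *
st()
plan([[("aside",(np.array([.42,-.20,.33]),pose(0,0,0,180)[1]))]])
```

```text
t39.90 p [ 0.6253 -0.0432  0.2888] yaw -180.0 tz [ 0.142 -0.001 -0.99 ] F [ 0.2  0.  -0.2] w 0.680 ff 0.0
0 aside [-0.0, 8.2, 0.0, 19.74, -15.68, -6.98] rows 6.3
```

{"method": "servo_tool", "body": {"series": [[0, 8.2, 0, 19.7, -15.7, -7, 68], [0, 8.2, 0, 19.7, -15.7, -7, 68], [0, 8.2, 0, 19.7, -15.7, -7, 68], [0, 8.2, 0, 19.7, -15.7, -7, 68], [0, 8.2, 0, 19.7, -15.7, -7, 68], [0, 8.2, 0, 19.7, -15.7, -7, 68], [0, 8.2, 0, 19.7, -15.7, -7, 68], [0, 8.2, 0, 19.7, -15.7, -7, 68], [0, 8.2, 0, 19.7, -15.7, -7, 68], [0, 8.2, 0, 19.7, -15.7, -7, 68]]}}

```text
time: 40.73
position: [0.4201, -0.1995, 0.3274]
ee_rot: [-0.003, -0.0, 1.0, 0.001]
contact_force: [0.2, 0.2, -1.0]
gripper_width: 0.682
finger_force: 0.0
```

Run:
```python
from plan import *
from h import *
st()
ft=robot.grab_frame("top"); rackpanels(ft)
print("grip",[ (l,np.round(onz(ft,l[0],.084)[0],4)) for l in lever(ft,(205,200,245,228))])
hsv=cv2.cvtColor(ft["color"],cv2.COLOR_RGB2HSV); m=np.zeros((400,640),np.uint8); m[200:228,190:225]=cv2.inRange(hsv,(0,0,150),(179,70,255))[200:228,190:225]
for c in cv2.findContours(m,0,1)[0]:
    if cv2.contourArea(c)>10: print("steel",cv2.minAreaRect(c))
# lever shut grasp pose: opening part at shut
plan([[("hi",pose(.4434,.276,.16,90,h=.057)),("grip",pose(.4434,.276,.075,90,h=.057))]])
```

```text
t40.73 p [ 0.4201 -0.1995  0.3274] yaw -180.0 tz [-0.006  0.001 -1.   ] F [ 0.2  0.2 -1. ] w 0.682 ff 0.0
far
 v120: [[0.7203, 0.1162, np.int64(14)], [0.7199, 0.037, np.int64(14)], [0.7196, -0.0406, np.int64(15)], [0.7192, -0.1213, np.int64(14)]]
 v125: [[0.703, 0.1161, np.int64(14)], [0.7027, 0.037, np.int64(14)], [0.7023, -0.039, np.int64(14)], [0.702, -0.1211, np.int64(14)]]
near
 v160: [[0.5998, 0.0376, np.int64(14)], [0.5995, -0.0388, np.int64(14)], [0.5992, -0.1197, np.int64(15)]]
 v165: [[0.5861, 0.1185, np.int64(13)], [0.5858, 0.0391, np.int64(13)], [0.5855, -0.0402, np.int64(13)], [0.5852, -0.121, np.int64(14)]]
ends x 279 117 173 [0.7372 0.5652]
ends x 305 116 172 [0.74  0.568]
ends x 330 118 174 [0.7334 0.5615]
ends x 357 116 172 [0.7393 0.5674]
grip [((array([226.6, 213.5]), array([19.1,  7.9]), 90.5), array([0.444 , 0.2757, 0.084 ]))]
steel ((205.0, 214.0), (8.0, 22.0), 90.0)
0 hi [-0.2, -0.3, 90.1, -2.46, 47.52, 11.09] rows 12.6
0 grip [-0.2, -0.3, 90.1, -2.52, 47.51, 19.59] rows 2.0
```

All four panels lie square on the rails and the lever reads shut. Last job is the valve.

{"method": "servo_tool", "body": {"series": [[0, 0, 90, -2.4, 47.5, 8, 68], [0, 0, 90, -2.4, 47.5, 8, 68], [0, 0, 90, -2.4, 47.5, 8, 68], [0, 0, 90, -2.4, 47.5, 8, 68], [0, 0, 90, -2.4, 47.5, 8, 68], [0, 0, 90, -2.4, 47.5, 8, 68], [0, 0, 90, -2.4, 47.5, 8, 68], [0, 0, 90, -2.4, 47.5, 8, 68], [0, 0, 90, -2.4, 47.5, 8, 68], [0, 0, 90, -2.4, 47.5, 8, 68], [0, 0, 90, -2.4, 47.5, 8, 68], [0, 0, 90, -2.4, 47.5, 8, 68]], "squeeze": 40}}

```text
time: 41.78
position: [0.4406, 0.2241, 0.2565]
ee_rot: [-0.003, 0.6, 0.8, -0.002]
contact_force: [0.7, -0.6, 0.6]
gripper_width: 0.68
finger_force: 0.0
```

{"method": "servo_tool", "body": {"series": [[0, 0, 1, 0, 0, 0, 68], [0, 0, 1, 0, 0, 0, 68], [0, 0, 1, 0, 0, 0, 68]]}}

```text
time: 42.03
position: [0.4406, 0.2217, 0.2567]
ee_rot: [-0.003, 0.604, 0.797, -0.002]
contact_force: [0.8, -0.7, 0.3]
gripper_width: 0.683
finger_force: 0.0
```

Run:
```python
from plan import *
st()
plan([[("grip",pose(.4440,.2757,.075,90.9,h=.057))]])
```

```text
t42.03 p [0.4406 0.2217 0.2567] yaw 105.7 tz [-0.007 -0.    -1.   ] F [ 0.8 -0.7  0.3] w 0.683 ff 0.0
0 grip [-0.4, -0.0, 14.8, 5.08, 1.87, 12.47] rows 3.3
```

{"method": "servo_tool", "body": {"series": [[-0.4, 0, 14.8, 5.1, 1.9, 5, 68], [-0.4, 0, 14.8, 5.1, 1.9, 5, 68], [-0.4, 0, 14.8, 5.1, 1.9, 5, 68], [-0.4, 0, 14.8, 5.1, 1.9, 5, 68], [-0.4, 0, 14.8, 5.1, 1.9, 5, 68], [-0.4, 0, 14.8, 5.1, 1.9, 5, 68]]}}

```text
time: 42.53
position: [0.4461, 0.2744, 0.2083]
ee_rot: [0.0, 0.702, 0.712, 0.001]
contact_force: [0.0, 0.4, -0.6]
gripper_width: 0.677
finger_force: 0.0
```

Run:
```python
from plan import *
st()
plan([[("grip",pose(.4440,.2757,.075,90.9,h=.057))]])
```

```text
t42.53 p [0.4461 0.2744 0.2083] yaw 90.8 tz [ 0.002  0.001 -1.   ] F [ 0.   0.4 -0.6] w 0.677 ff 0.0
0 grip [0.1, -0.1, -0.1, 0.13, -0.22, 7.63] rows 1.8
```

{"method": "servo_tool", "body": {"series": [[0, 0, 0, 0.1, -0.2, 4, 68], [0, 0, 0, 0.1, -0.2, 6.5, 68], [0, 0, 0, 0.1, -0.2, 7.6, 68], [0, 0, 0, 0.1, -0.2, 7.6, 68], [0, 0, 0, 0.1, -0.2, 7.6, 10], [0, 0, 0, 0.1, -0.2, 7.6, 10], [0, 0, 0, 0.1, -0.2, 7.6, 10], [0, 0, 0, 0.1, -0.2, 7.6, 10], [0, 0, 0, 0.1, -0.2, 7.6, 10], [0, 0, 0, 0.1, -0.2, 7.6, 10]], "squeeze": 40}}

```text
time: 43.37
position: [0.4443, 0.2765, 0.1329]
ee_rot: [0.0, 0.703, 0.712, 0.002]
contact_force: [-0.3, -2.5, 7.4]
gripper_width: 0.206
finger_force: 40.7
```

Run:
```python
from plan import *
st()
A=np.array([.4427,.3577]); p,_=cur(); print(np.hypot(*(p[:2]-A)),np.degrees(np.arctan2(*(p[:2]-A)[::-1])))
def L(phi): a=np.radians(phi); return pose(A[0]+.082*np.cos(a),A[1]+.082*np.sin(a),p[2]-.057,phi+180,h=.057)
plan([[(str(f),L(f)) for f in (-84,-79,-74,-69,-64,-59,-54,-49,-44.2)]])
```

```text
t43.37 p [0.4443 0.2765 0.1329] yaw 90.7 tz [ 0.003  0.002 -1.   ] F [-0.3 -2.5  7.4] w 0.206 ff 40.7
0.08121594849980701 -88.9022335364133
0 -84 [0.2, -0.1, -5.3, -0.04, 0.7, 0.0] rows 0.7
0 -79 [0.2, -0.1, -10.3, 0.05, 1.41, 0.0] rows 0.7
0 -74 [0.2, -0.1, -15.3, 0.21, 2.11, 0.01] rows 0.7
0 -69 [0.2, -0.1, -20.3, 0.43, 2.79, 0.01] rows 0.7
0 -64 [0.2, -0.1, -25.3, 0.71, 3.45, 0.01] rows 0.7
0 -59 [0.2, -0.1, -30.3, 1.04, 4.08, 0.01] rows 0.7
0 -54 [0.2, -0.0, -35.3, 1.43, 4.68, 0.02] rows 0.7
0 -49 [0.2, -0.0, -40.3, 1.86, 5.25, 0.02] rows 0.7
0 -44.2 [0.2, -0.0, -45.1, 2.33, 5.75, 0.02] rows 0.7
```

{"method": "servo_tool", "body": {"series": [[0, 0, -5.3, 0, 0.7, 0, 10], [0, 0, -10.3, 0.1, 1.41, 0, 10], [0, 0, -15.3, 0.25, 2.11, 0, 10], [0, 0, -20.3, 0.47, 2.79, 0, 10], [0, 0, -25.3, 0.75, 3.45, 0, 10], [0, 0, -30.3, 1.08, 4.08, 0, 10], [0, 0, -35.3, 1.47, 4.68, 0, 10], [0, 0, -40.3, 1.9, 5.25, 0, 10], [0, 0, -45, 2.35, 5.75, 0, 10], [0, 0, -45, 2.35, 5.75, 0, 10], [0, 0, -45, 2.35, 5.75, 0, 10], [0, 0, -45, 2.35, 5.75, 0, 10]]}}

```text
time: 44.37
position: [0.5016, 0.3014, 0.1329]
ee_rot: [0.001, 0.378, 0.926, 0.002]
contact_force: [1.2, 4.4, 5.7]
gripper_width: 0.204
finger_force: 40.2
```

Run:
```python
from plan import *
st()
A=np.array([.4427,.3577]); p,_=cur(); print(np.hypot(*(p[:2]-A)),np.degrees(np.arctan2(*(p[:2]-A)[::-1])))
```

```text
t44.37 p [0.5016 0.3014 0.1329] yaw 135.6 tz [ 0.003  0.003 -1.   ] F [1.2 4.4 5.7] w 0.204 ff 40.2
0.08145228759942441 -43.73236192678187
```

{"method": "servo_tool", "body": {"series": [[0, 0, 0, 0, 0, 0, 60], [0, 0, 0, 0, 0, 0, 60], [0, 0, 0, 0, 0, 0, 60], [0, 0, 0, 0, 0, 0, 60], [0, 0, 0, 0, 0, -4, 60], [0, 0, 0, 0, 0, -10, 60], [0, 0, 0, 0, 0, -14, 60], [0, 0, 0, 0, 0, -14, 60], [0, 0, 0, 0, 0, -14, 60], [0, 0, 0, 0, 0, -14, 60]]}}

```text
time: 45.2
position: [0.501, 0.3004, 0.2724]
ee_rot: [0.001, 0.377, 0.926, 0.001]
contact_force: [-0.4, 0.1, -0.3]
gripper_width: 0.598
finger_force: 0.0
```

Run:
```python
from plan import *
st()
plan([[("aside",(np.array([.40,-.10,.36]),cur()[1]))]])
```

```text
t45.20 p [0.501  0.3004 0.2724] yaw 135.7 tz [ 0.003  0.002 -1.   ] F [-0.4  0.1 -0.3] w 0.598 ff 0.0
0 aside [0.0, 0.0, 0.0, -20.75, -35.68, -8.87] rows 10.1
```

{"method": "servo_tool", "body": {"series": [[0, 0, 0, -20.7, -35.7, -8.8, 60], [0, 0, 0, -20.7, -35.7, -8.8, 60], [0, 0, 0, -20.7, -35.7, -8.8, 60], [0, 0, 0, -20.7, -35.7, -8.8, 60], [0, 0, 0, -20.7, -35.7, -8.8, 60], [0, 0, 0, -20.7, -35.7, -8.8, 60], [0, 0, 0, -20.7, -35.7, -8.8, 60], [0, 0, 0, -20.7, -35.7, -8.8, 60], [0, 0, 0, -20.7, -35.7, -8.8, 60], [0, 0, 0, -20.7, -35.7, -8.8, 60], [0, 0, 0, -20.7, -35.7, -8.8, 60], [0, 0, 0, -20.7, -35.7, -8.8, 60]]}}

```text
time: 46.2
position: [0.3986, -0.1019, 0.358]
ee_rot: [-0.0, 0.379, 0.925, 0.001]
contact_force: [-0.6, 0.5, 0.2]
gripper_width: 0.599
finger_force: 0.0
```

Run:
```python
from plan import *
from h import *
st()
fs=robot.grab_frame("side"); ft=robot.grab_frame("top"); rackpanels(ft)
A=np.array([.4427,.3577])
for l in lever(ft,(205,183,232,210)): g=onz(ft,l[0],.084)[0,:2]; print("grip",l,g,np.degrees(np.arctan2(*(g-A)[::-1])))
cv2.imwrite("pics/end.png",np.vstack([cv2.resize(ft["color"][80:270,140:480,::-1],None,fx=1.6,fy=1.6),cv2.resize(fs["color"][90:340,150:550,::-1],(544,290))]))
```

```text
t46.20 p [ 0.3986 -0.1019  0.358 ] yaw 135.4 tz [-0.     0.002 -1.   ] F [-0.6  0.5  0.2] w 0.599 ff 0.0
far
 v120: [[0.7203, 0.1162, np.int64(14)], [0.7199, 0.037, np.int64(14)], [0.7196, -0.0391, np.int64(14)], [0.7192, -0.1213, np.int64(14)]]
 v125: [[0.703, 0.1161, np.int64(14)], [0.7027, 0.0385, np.int64(13)], [0.7023, -0.039, np.int64(14)], [0.702, -0.1211, np.int64(14)]]
near
 v160: [[0.5998, 0.0376, np.int64(14)], [0.5995, -0.0403, np.int64(13)], [0.5992, -0.1105, np.int64(9)]]
 v165: [[0.5861, 0.1185, np.int64(13)], [0.5858, 0.0391, np.int64(13)], [0.5855, -0.0402, np.int64(13)]]
ends x 279 117 173 [0.7372 0.5652]
ends x 304 116 172 [0.74  0.568]
ends x 330 118 174 [0.7334 0.5615]
ends x 357 116 162 [0.7393 0.5985]
grip (array([218.8, 194.7]), array([ 6.4, 18.4]), 90.5) [0.50197985 0.30096871] -43.741513832091826
```

View pics/end.png

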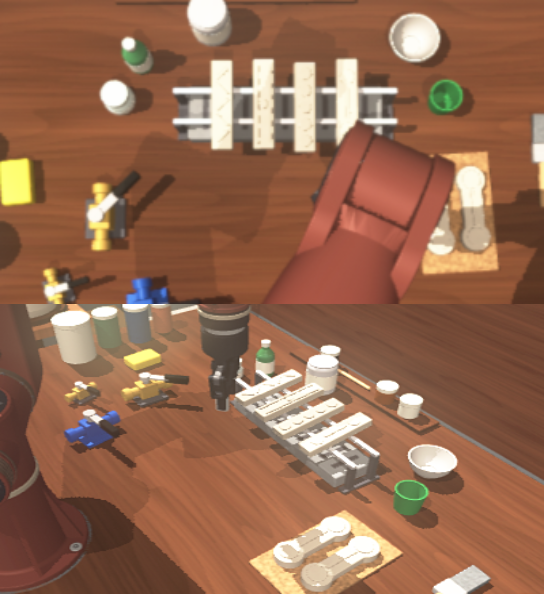

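All four wet panels lie square and spaced on the rails, both dry panels are flat on the mat, and the lever is 45° from shut. The gripper is clear of everything.

```bash
python3 -c "
from cell import robot
print(robot.close_job())"
```

```text
the job is handed in; nothing more can be done
None
```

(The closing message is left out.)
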